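# Put the stacked press tooling back in its trays

### The job

Take the stack of press tooling apart from the top down, one piece at a time, and set each piece down (do not drop it or tip it over) in the plywood tray whose recess has its shape and size: the ring in the round recess, the V-block in the short rectangle, the drilled plate in the medium one, the slotted bar in the long one. Each must lie flat on the floor of its recess, upright and let go, and all four must be so at the end. Do not push the jar or the small blue bin of screws out of place.

Things in the scene. Friction and masses are not known exactly. Their poses are not given: they have to be found in the camera images.
- ring_mid (a point): top of the stack at the start: plain steel ring standing on end (all sizes here are in mm), outside diameter 40, bore 18, height 36; the point is its centre, half-way up (18 above its underside), z up along its axis. Mass about 0.26 kg. Grip near its top: the recess leaves only 8 mm all round, so fingertips should stay 5 or more above its underside
- vblock_mid (a point): second from the top: dark steel V-block, 64 (its x) x 44 (its y) x 36 high, with a V groove 20 wide and 14 deep along x in its top; the ring stands on its two lands. The point is its centre, half-way up (18 above its underside), z up. Its long faces are solid and parallel: grip across y. Mass about 0.6 kg. Grip near its top: the recess leaves only 8 mm all round, so fingertips should stay 5 or more above its underside
- plate_mid (a point): third from the top: solid aluminium plate, 96 (its x) x 50 (its y) x 30 high, with four small hole marks near its corners; the point is its centre, half-way up (15 above its underside), z up. Grip across y. Mass about 0.36 kg. Grip near its top: the recess leaves only 8 mm all round, so fingertips should stay 5 or more above its underside
- strap_mid (a point): bottom of the stack: long aluminium clamping bar, 140 (its x) x 50 (its y) x 30 high, with a slot 92 x 16 through its middle along x; it lies on a dark steel base plate 170 x 90 x 12 that is fixed to the bench. The point is its centre, half-way up (15 above its underside), z up. Grip across y, at the middle. Mass about 0.45 kg. Grip near its top: the recess leaves only 8 mm all round, so fingertips should stay 5 or more above its underside
- nest_ring_floor (a point): the ring's place: plywood tray, outside 176 (its x) x 92 (its y) x 20 high, fixed on the bench; in its top is one recess, 4 deep, black floor, round, 56 in diameter; the point is the middle of the recess floor, 16 above the bench, x along the tray's length, z up. All four trays have the same outside and differ only in the recess
- nest_vblock_floor (a point): the V-block's place: plywood tray, outside 176 (its x) x 92 (its y) x 20 high, fixed on the bench; in its top is one recess, 4 deep, black floor, short rectangle 80 (x) x 60 (y); the point is the middle of the recess floor, 16 above the bench, x along the tray's length, z up. All four trays have the same outside and differ only in the recess
- nest_plate_floor (a point): the drilled plate's place: plywood tray, outside 176 (its x) x 92 (its y) x 20 high, fixed on the bench; in its top is one recess, 4 deep, black floor, medium rectangle 112 (x) x 66 (y); the point is the middle of the recess floor, 16 above the bench, x along the tray's length, z up. All four trays have the same outside and differ only in the recess
- nest_strap_floor (a point): the slotted bar's place: plywood tray, outside 176 (its x) x 92 (its y) x 20 high, fixed on the bench; in its top is one recess, 4 deep, black floor, long rectangle 156 (x) x 66 (y); the point is the middle of the recess floor, 16 above the bench, x along the tray's length, z up. All four trays have the same outside and differ only in the recess
- jar: bystander: round amber glass jar with a steel lid, 50 in diameter, 62 high, standing on the bench; origin at the centre of its underside
- screw_bin: bystander: small open blue plastic bin of screws, 95 (x) x 75 (y) x 50 high; origin at the centre of its underside

How it is judged:
By the outcome, as a careful person would: the job done as asked, in the order asked, and still so for the second after the job is handed in, with the robot touching nothing.
It also fails if it takes over 128 s, if anything falls off the work surface, if the arm or the gripper's body presses on something with over 40 N, if the wrist force passes 120 N, or if a joint passes its speed limit or range.

### The arm

A 7-joint arm with a two-finger parallel gripper is mounted at the origin on the work surface. World frame = base frame: x ahead of the robot, y to its left, z up, the work surface at z = 0. Lengths are in m, angles in rad, forces in N, time in s.
With the tool pointing down it reaches from about 0.4 to 0.925 m from the base axis. Payload 5.6 kg.
Tool frame: the origin (TCP) lies midway between the tips of the shut fingers; the grasp point (between the pads) lies 19 mm behind it; z points along the fingers, y is the direction in which the jaws open and shut (so a half turn about z gives the same grasp; the last joint's range is limited). The gripper opens to 85 mm and grips with 20 to 120 N. Pads are 22 mm wide; open, the fingers measure 114 mm over their backs; the gripper's body (76 mm by 85 mm) begins 54 mm behind the grasp point. The pads swing forward as they close: fully open they stand 13 mm farther back than shut.
Start: joints at [-1.386, 0.468, -0.012, 1.603, 0.006, 1.071, -0.056], TCP at [0.147, 0.633, 0.231] pointing down, gripper open.
Joint ranges: [-2.53, 2.53], [-0.31, 2.02], [-1.57, 1.55], [0.28, 2.44], [-1.29, 4.43], [0.15, 1.84], [-2.92, 2.92]. Speed limits (rad/s): [2.57, 2.57, 3.14, 3.14, 3.14, 3.14, 3.14].

### API

Orientations are given as a rotation vector (axis times angle).
In Python, from plant import sense, camera, camera_params, close_job gives the robot as it stands.
- The arm moves only by the shell command python3 -m pendant 'ROWS' [FORCE]. ROWS is JSON, a list of rows, each a list of 3 entries, a list of its own where there are three numbers: the opening in per cent of the stroke, from 0 (shut) to 100 (fully open), then the shift along the tool's x, y, z in mm, then the turn, a rotation vector about the tool's x, y, z in degrees. In form: [[grip, [x, y, z], [wx, wy, wz]], ...]. A call has 1 to 20 rows; each row shifts and turns the pose as measured when the row begins, along the tool's axes as they then stand; what a row does not reach is not made up. A row lasts 1/10 s, in which the tool goes at most 50 mm and 8.59 degrees, less where a joint would pass 70% of its speed; a pose out of reach is approached as far as the arm can. A call is refused whole if a number of a shift passes 50 or a number of a turn 8.59, either way. A call with a gripper value outside its range is refused whole. The fingers move at their own pace and stop on an object; FORCE is the grip in N (left out, the last holds). Time passes only in rows, so rows that do not move let the fingers close. It gives the time, the measured TCP pose, the force and the opening at its end, in the units of the state.
- sense(): the state, without advancing time (a new reading comes with each control period).
- camera(name): name is "scene" or "top" or "wrist"; returns the picture (480x640x3 uint8, blue, green, red); there is no depth.
- camera_params(name): a dict with "intrinsics" (3x3 intrinsics, pixels), "dist_coeffs" ([k1, k2, p1, p2, k3] as OpenCV has them; the pictures are not rectified), "R" (3x3) and "t" (3): a world point X has camera coordinates R X + t; the wrist camera has in their place "tool_from_camera" (4x4, takes a point from camera to tool coordinates, whose origin is the TCP and whose axes are the flange's). Camera axes: x right, y down, z forward; pixel columns grow to the right and rows downward; lengths in m; the calibration is good to about 2 mm. A picture is of the moment at which its call begins: read the wrist's pose just before it. camera_params takes no time and is no camera call.
- close_job(): hands the job in, once; it reports no verdict.
The state is a dict: "time_s": time; "q": joint angles; "joint_velocities": joint speeds; "tau": joint torques, N m; "tool_pos": TCP position; "tool_rot": TCP orientation; "ft_force": force on the tool from outside, world axes, zero at the start; "moment": the same for the moment, N m; "finger_gap": finger opening in m.
Only numpy, scipy, OpenCV 4.12 (cv2) and the standard library are available. Lean on these libraries where they do the work, as an engineer would, in place of code of your own. Each camera call takes 0.05 s, during which the arm holds its last target. There are 200 camera calls.

## Working session

There is one attempt and no reset: what is moved stays moved. The work goes in short steps, Python scripts to look and compute and a shell command to move; the robot and the scene stay as the last step left them, time stands still between calls to the robot, and variables do not carry over. Pictures are saved under pics/ and viewed, about 12 in all and at most 16, crops included, and the job is handed in when it is done.

```bash
mkdir -p pics; ls
python3 - <<'E'
from plant import *
import cv2
s=sense();print(s['time_s'],s['tool_pos'],s['tool_rot'],s['finger_gap'])
for n in['top','scene']:
    cv2.imwrite(f'pics/{n}0.png',camera(n))
    print(n,camera_params(n))
print(camera_params('wrist'))
E
```

```text
pics
0.0 [0.14673351 0.63262985 0.23032847] [-3.57128805e-01 -3.12115201e+00  2.84114698e-03] 0.08543233413142651
top {'intrinsics': array([[434.36625155,   0.        , 325.75822027],
       [  0.        , 434.36625155, 240.45244545],
       [  0.        ,   0.        ,   1.        ]]), 'dist_coeffs': array([-0.09902917,  0.        ,  0.        ,  0.        ,  0.        ]), 'R': array([[-0.01742586, -0.99970488,  0.01692632],
       [-0.98831905,  0.01465905, -0.15169232],
       [ 0.15139943, -0.01937198, -0.98828282]]), 't': array([0.00881805, 0.54921219, 0.97834193])}
scene {'intrinsics': array([[456.25450298,   0.        , 326.80245927],
       [  0.        , 456.25450298, 250.59952858],
       [  0.        ,   0.        ,   1.        ]]), 'dist_coeffs': array([0.02440864, 0.        , 0.        , 0.        , 0.        ]), 'R': array([[-0.12500307,  0.99213606, -0.00634633],
       [ 0.86113709,  0.10531667, -0.49734426],
       [-0.49276479, -0.06763462, -0.86753007]]), 't': array([ 0.0787357 , -0.43148349,  1.23488233])}
{'intrinsics': array([[420.48522018,   0.        , 321.18147838],
       [  0.        , 420.48522018, 237.58178372],
       [  0.        ,   0.        ,   1.        ]]), 'dist_coeffs': array([0.02931354, 0.        , 0.        , 0.        , 0.        ]), 'tool_from_camera': array([[-2.79900251e-04, -9.54583109e-01, -2.97944641e-01,
         7.64474535e-02],
       [ 9.99999929e-01, -3.42323358e-04,  1.57330785e-04,
         3.72779591e-04],
       [-2.52178720e-04, -2.97944576e-01,  9.54583137e-01,
        -1.41532000e-01],
       [ 0.00000000e+00,  0.00000000e+00,  0.00000000e+00,
         1.00000000e+00]])}
```

View pics/top0.png

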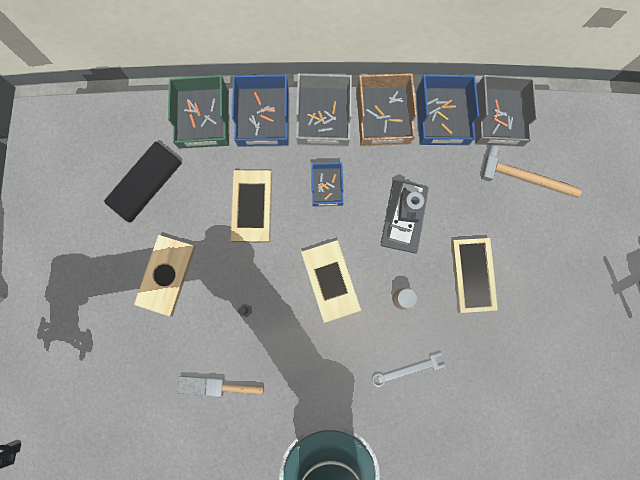

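View pics/scene0.png

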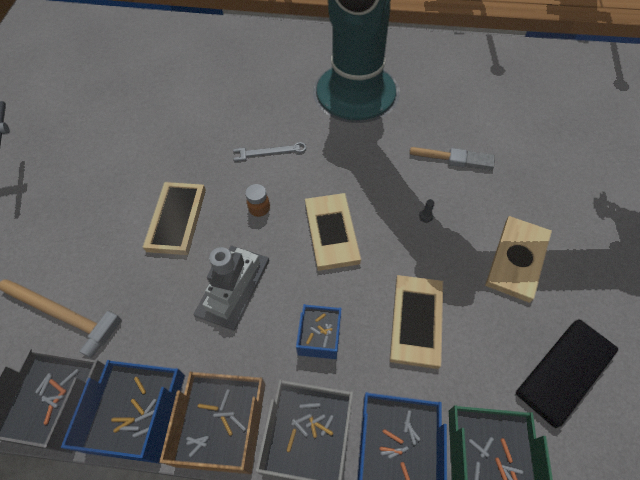

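The top view shows the stack at about (407,213), with ring recess (164,275), medium (251,205), short (331,281) and long (475,274). The jar is at (404,297), the small bin at (327,185), and there is a dark peg at (245,310). The arm itself isn't drawn except for its shadow.

```bash
cat > h.py <<'E'
import numpy as np, cv2
from plant import *
from scipy.spatial.transform import Rotation as Ro
def cam(name,s=None):
    p=camera_params(name);K,D=p['intrinsics'],p['dist_coeffs']
    if name!='wrist': R,t=p['R'],p['t']
    else:
        T=np.eye(4);T[:3,:3]=Ro.from_rotvec(s['tool_rot']).as_matrix();T[:3,3]=s['tool_pos']
        M=np.linalg.inv(T@p['tool_from_camera']);R,t=M[:3,:3],M[:3,3]
    return K,D,R,t
def toplane(c,px,z):
    K,D,R,t=c
    n=cv2.undistortPoints(np.array(px,float).reshape(-1,1,2),K,D).reshape(-1,2)
    d=np.c_[n,np.ones(len(n))]@R; o=-R.T@t
    z=np.broadcast_to(z,len(n))
    return o+d*((z-o[2])/d[:,2])[:,None]
def proj(c,X):
    K,D,R,t=c
    return cv2.projectPoints(np.array(X,float).reshape(-1,3),cv2.Rodrigues(R)[0],t,K,D)[0].reshape(-1,2)
def rect(xy):
    """min area rect of world xy points (m): centre, long, short (mm), yaw of long axis deg"""
    (cx,cy),(w,h),a=cv2.minAreaRect((np.array(xy)[:,:2]*1000).astype(np.float32))
    if w<h: w,h,a=h,w,a+90
    return np.array([cx,cy]).round(1),round(w,1),round(h,1),round((a+90)%180-90,1)
def move(target,yaw):
    """print world delta in tool axes and yaw turn for TCP target (m), tool x axis heading yaw deg (mod 180)"""
    s=sense();R=Ro.from_rotvec(s['tool_rot']);M=R.as_matrix()
    h=np.degrees(np.arctan2(M[1,0],M[0,0]))
    print('pos',s['tool_pos'].round(4),'xhead',h.round(2),'tilt',M[:,2].round(3),'gap',s['finger_gap'].round(4),'t',s['time_s'],'F',s['ft_force'].round(1))
    dy=(yaw-h+90)%180-90
    # tool z down: rotation about tool z by w lowers heading by w
    Rg=Ro.from_euler('z',h+dy,degrees=True)*Ro.from_euler('x',180,degrees=True)
    d=np.array(target)-s['tool_pos']
    print('tool shift now (mm)',(R.inv().apply(d)*1000).round(1),'turn total deg',np.degrees((R.inv()*Rg).as_rotvec()).round(2),'after-turn shift',(Rg.inv().apply(d)*1000).round(1), 'q7',s['q'][6].round(2))
E
python3 - <<'E'
from h import *
for n in['top','scene']:
    im=cv2.imread(f'pics/{n}0.png');hsv=cv2.cvtColor(im,cv2.COLOR_BGR2HSV);c=cam(n)
    m=cv2.inRange(hsv,(10,60,60),(35,255,255))
    cs,hi=cv2.findContours(m,cv2.RETR_CCOMP,cv2.CHAIN_APPROX_NONE)
    for k,i in zip(cs,hi[0]):
        if i[3]>=0 and cv2.contourArea(k)>250:
            w=toplane(c,k.reshape(-1,2),.019)
            if w[:,0].max()<.85: print(n,'recess px',k.reshape(-1,2).mean(0).round(),rect(w),'tray',rect(toplane(c,cs[i[3]].reshape(-1,2),.017)))
for X in [(.147,.633,.2)]: print(proj(cam('top'),X))
c=cam('top');print('jar',toplane(c,[404,297],.062),'bin',toplane(c,[327,170],.05),'peg',toplane(c,[245,312],.02),'ring',toplane(c,[415,201],.144),toplane(cam('scene'),[221,258],.144))
a=cv2.imread('pics/top0.png')[150:280,360:460];b=cv2.imread('pics/scene0.png')[230:340,180:285]
cv2.imwrite('pics/c1.png',np.hstack([cv2.resize(a,(400,520),interpolation=2),cv2.resize(b,(400,520),interpolation=2)]))
E
```

```text
top recess px [164. 275.] (array([475.6, 388.7]), 54.5, 53.6, 46.0) tray (array([474.9, 387.7]), 176.9, 97.6, -17.5)
top recess px [250. 209.] (array([627.4, 180.9]), 141.8, 67.6, -1.2) tray (array([643.2, 180.2]), 178.4, 93.5, -1.4)
scene recess px [417. 320.] (array([642.9, 179.1]), 112.9, 65.3, -1.3) tray (array([643.8, 179.5]), 182.9, 93.5, -1.4)
scene recess px [520. 256.] (array([476.6, 386.7]), 55.0, 51.9, 39.6) tray (array([478.5, 386.1]), 187.9, 95.2, -17.6)
scene recess px [331. 229.] (array([457.1, -11.6]), 80.8, 59.7, 17.1) tray (array([459.3, -11.1]), 185.9, 93.5, 17.2)
scene recess px [174. 216.] (array([ 464.8, -361.1]), 158.0, 68.7, 2.2) tray (array([ 466.7, -358.7]), 186.3, 99.4, 2.2)
[[ 12.42200545 432.96292179]]
jar [[ 0.41345207 -0.17534565  0.062     ]] bin [[ 0.71871514 -0.00583643  0.05      ]] peg [[0.38556215 0.1920488  0.02      ]] ring [[ 0.61694339 -0.19224477  0.144     ]] [[ 0.62286445 -0.19041517  0.144     ]]
```

View pics/c1.png

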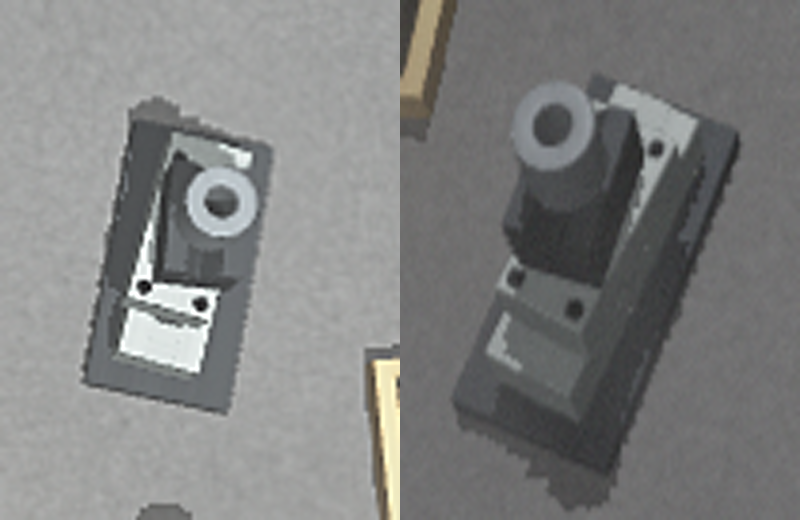

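The crop shows the ring top centred at about (415.3,200.8) in top and (220,257) in scene, which gives roughly (0.620,-0.191). The ring sits on the V-block off-centre and the pieces are mutually offset, so each needs its own look.

Run:
```python
from h import *
move([.59,-.185,.30],-10)
im=cv2.imread('pics/top0.png');c=cam('top');g=cv2.cvtColor(im,cv2.COLOR_BGR2GRAY)
m=cv2.inRange(g,0,60)
for k in cv2.findContours(m,cv2.RETR_EXTERNAL,cv2.CHAIN_APPROX_NONE)[0]:
    if cv2.contourArea(k)>300:
        w=toplane(c,k.reshape(-1,2),.019)
        if w[:,0].min()>.3 and w[:,0].max()<.85: print(k.reshape(-1,2).mean(0).round(),rect(w))
```

```text
Traceback (most recent call last):
  File "h.py", line 29, in move
    print('pos',s['tool_pos'].round(4),'xhead',h.round(2),'tilt',M[:,2].round(3),'gap',s['finger_gap'].round(4),'t',s['time_s'],'F',s['ft_force'].round(1))
                                                                                       ^^^^^^^^^^^^^^^^^^^^^
AttributeError: 'float' object has no attribute 'round'
```

```bash
sed -i "s/s\['finger_gap'\].round(4)/round(s['finger_gap'],4)/; s/s\['ft_force'\].round(1)/np.round(s['ft_force'],1)/; s/s\['q'\]\[6\].round(2)/round(float(s['q'][6]),2)/" h.py
python3 - <<'E'
from h import *
move([.59,-.185,.30],-10)
im=cv2.imread('pics/top0.png');c=cam('top');g=cv2.cvtColor(im,cv2.COLOR_BGR2GRAY)
m=cv2.inRange(g,0,60)
for k in cv2.findContours(m,cv2.RETR_EXTERNAL,cv2.CHAIN_APPROX_NONE)[0]:
    if cv2.contourArea(k)>300:
        w=toplane(c,k.reshape(-1,2),.019)
        if w[:,0].min()>.3 and w[:,0].max()<.85: print(k.reshape(-1,2).mean(0).round(),rect(w))
E
```

```text
pos [0.1468 0.6327 0.2304] xhead 166.94 tilt [-0.    -0.002 -1.   ] gap 0.0852 t 0.1 F [ 0.4 -0.6  0.2]
tool shift now (mm) [-616.5 -696.5  -68.4] turn total deg [-0.09  0.01 -3.06] after-turn shift [-578.5 -728.3  -69.6] q7 -0.06
[164. 275.] (array([475. , 388.1]), 49.0, 48.4, -88.3)
[143. 182.] (array([708.1, 452.7]), 198.5, 92.3, -39.2)
```

```bash
python3 -m pendant '[[100,[-31,-35,-4],[0,0,0]],[100,[-31,-35,-4],[0,0,0]],[100,[-31,-35,-4],[0,0,0]],[100,[-31,-35,-4],[0,0,0]],[100,[-31,-35,-4],[0,0,0]],[100,[-31,-35,-4],[0,0,0]],[100,[-31,-35,-4],[0,0,0]],[100,[-31,-35,-4],[0,0,0]],[100,[-31,-35,-4],[0,0,0]],[100,[-31,-35,-4],[0,0,0]],[100,[-31,-35,-4],[0,0,0]],[100,[-31,-35,-4],[0,0,0]],[100,[-31,-35,-4],[0,0,0]],[100,[-31,-35,-4],[0,0,0]],[100,[-31,-35,-4],[0,0,0]],[100,[-31,-35,-4],[0,0,0]],[100,[-31,-35,-4],[0,0,0]],[100,[-31,-35,-4],[0,0,0]],[100,[-31,-35,-4],[0,0,-3]],[100,[0,0,0],[0,0,0]]]' && python3 -c "
from h import *
move([.59,-.185,.30],-10)"
```

```text
time_s: 2.1
tool_pos: [0.5829, -0.1797, 0.3045]
tool_rot: [-0.26, -3.126, 0.012]
ft_force: [-0.5, -0.7, 0.1]
finger_gap: 0.086
pos [ 0.5829 -0.1797  0.3045] xhead 170.49 tilt [-0.005 -0.007 -1.   ] gap 0.086 t 2.1 F [-0.5 -0.7  0.1]
tool shift now (mm) [-7.9 -4.   4.5] turn total deg [-0.46 -0.22  0.49] after-turn shift [-7.9 -4.   4.5] q7 1.84
```

Run:
```python
from h import *
s=sense();im=camera('wrist');cv2.imwrite('pics/w1.png',im);np.save('w1.npy',np.r_[s['tool_pos'],s['tool_rot']])
```

```text
(no output)
```

View pics/w1.png

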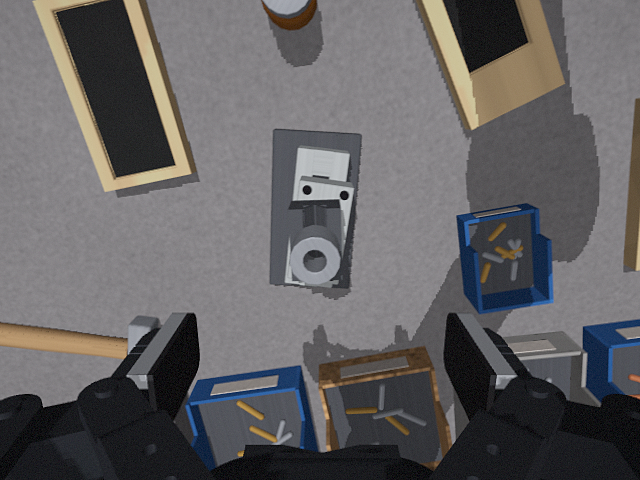

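The ring's top face is at (315,261) with a radius of about 24 px. The bars are tilted slightly against each other beneath it. The jar is at the top edge.

Run:
```python
from h import *
a=np.load('w1.npy');s=dict(tool_pos=a[:3],tool_rot=a[3:]);c=cam('wrist',s)
im=cv2.imread('pics/w1.png');g=cv2.cvtColor(im,cv2.COLOR_BGR2GRAY)
print(g[261,285:346:4])
m=np.zeros_like(g);m[225:300,280:352]=cv2.inRange(g,135,185)[225:300,280:352]
m=cv2.morphologyEx(m,cv2.MORPH_OPEN,np.ones((3,3)))
k=max(cv2.findContours(m,cv2.RETR_EXTERNAL,cv2.CHAIN_APPROX_NONE)[0],key=cv2.contourArea)
print(cv2.minEnclosingCircle(k)); w=toplane(c,k.reshape(-1,2),.144)
print(cv2.minEnclosingCircle((w[:,:2]*1000).astype(np.float32)), rect(w))
b=cv2.fitEllipse(k);print(b)
t=toplane(c,[b[0]],.144)[0];print(t)
move([t[0],t[1],.113],-10)
```

```text
[ 83 138 161 155 157  61  85  88  92  90  77 157 158 157  49  54]
((310.5569152832031, 263.1036682128906), 29.090717315673828)
((618.6180419921875, -195.04168701171875), 22.754026412963867) (array([ 616.9, -192.5]), 39.7, 38.2, 71.5)
((312.9334411621094, 260.9173889160156), (45.7289924621582, 53.583858489990234), 72.7463607788086)
[ 0.61716342 -0.19268311  0.144     ]
pos [ 0.5822 -0.1765  0.3039] xhead 170.58 tilt [-0.007 -0.005 -1.   ] gap 0.0858 t 2.15 F [-0.4 -0.   0.9]
tool shift now (mm) [-38.3  -9.1 190.8] turn total deg [-0.32 -0.33  0.58] after-turn shift [-37.3  -9.8 190.9] q7 1.83
```

Run:
```python
from h import *
a=np.load('w1.npy');s=dict(tool_pos=a[:3],tool_rot=a[3:]);c=cam('wrist',s);print(a)
g=cv2.cvtColor(cv2.imread('pics/w1.png'),cv2.COLOR_BGR2GRAY)
m=np.zeros_like(g);m[240:284,292:340]=cv2.inRange(g,0,125)[240:284,292:340]
n,l,st,ce=cv2.connectedComponentsWithStats(m)
i=l[261,315];print(st[i],ce[i])
k=cv2.findContours((l==i).astype(np.uint8),0,cv2.CHAIN_APPROX_NONE)[0][0]
w=toplane(c,k.reshape(-1,2),.144);print(rect(w))
t=toplane(c,[ce[i]],.144)[0];print(t)
move([t[0],t[1],.113],-10)
```

```text
[ 0.58292391 -0.17968594  0.30448876 -0.26015082 -3.12625585  0.01202075]
[303 250  24  22 428] [314.41121495 260.55607477]
(array([ 617.1, -191.5]), 17.6, 17.1, 80.6)
[ 0.61705758 -0.19151686  0.144     ]
pos [ 0.5822 -0.1765  0.3039] xhead 170.58 tilt [-0.007 -0.005 -1.   ] gap 0.0858 t 2.15 F [-0.4 -0.   0.9]
tool shift now (mm) [-38.   -8.  190.8] turn total deg [-0.32 -0.33  0.58] after-turn shift [-37.   -8.7 190.9] q7 1.83
```

```bash
python3 -m pendant '[[100,[-19,-4,40],[0,0,0]],[100,[-19,-4,40],[0,0,0]],[100,[0,0,40],[0,0,0]],[100,[0,0,0],[0,0,0]],[100,[0,0,0],[0,0,0]]]' && python3 -c "
from h import *
move([.617,-.1915,.113],-10)"
```

```text
time_s: 2.65
tool_pos: [0.6192, -0.1855, 0.181]
tool_rot: [-0.251, -3.126, -0.0]
ft_force: [-0.0, -0.0, 0.6]
finger_gap: 0.0856
pos [ 0.6192 -0.1855  0.181 ] xhead 170.82 tilt [-0.005  0.001 -1.   ] gap 0.0856 t 2.65 F [-0.  -0.   0.6]
tool shift now (mm) [ 0.8 -6.3 68. ] turn total deg [-0.02 -0.32  0.82] after-turn shift [ 1.1 -6.3 68. ] q7 1.92
```

```bash
python3 -m pendant '[[100,[1,-6,10],[0,0,0]],[100,[0,0,0],[0,0,0]],[100,[0,0,28],[0,0,0]],[100,[0,0,28],[0,0,0]],[100,[0,0,0],[0,0,0]],[100,[0,0,0],[0,0,0]]]' && python3 -c "
from h import *
move([.617,-.1915,.113],-10)"
```

```text
time_s: 3.25
tool_pos: [0.6226, -0.1916, 0.1251]
tool_rot: [0.247, 3.12, 0.0]
ft_force: [-0.4, -0.0, 0.8]
finger_gap: 0.0855
pos [ 0.6226 -0.1916  0.1251] xhead 170.93 tilt [ 0.012 -0.001 -1.   ] gap 0.0855 t 3.25 F [-0.4 -0.   0.8]
tool shift now (mm) [ 5.7 -0.8 12. ] turn total deg [0.08 0.7  0.93] after-turn shift [ 5.5 -0.9 12.1] q7 1.96
```

```bash
python3 -m pendant '[[100,[5,-1,5],[0,0.7,0.9]],[100,[0,0,5],[0,0,0]],[100,[0,0,0],[0,0,0]],[100,[0,0,0],[0,0,0]]]' && python3 -c "
from h import *
move([.617,-.1915,.113],-10)"
```

```text
time_s: 3.65
tool_pos: [0.6197, -0.1926, 0.1195]
tool_rot: [0.275, 3.123, 0.001]
ft_force: [0.1, -0.2, 0.4]
finger_gap: 0.0856
pos [ 0.6197 -0.1926  0.1195] xhead 169.95 tilt [ 0.007  0.    -1.   ] gap 0.0856 t 3.65 F [ 0.1 -0.2  0.4]
tool shift now (mm) [2.9 0.6 6.5] turn total deg [ 0.09  0.36 -0.05] after-turn shift [2.8 0.6 6.5] q7 1.95
```

```bash
python3 -m pendant '[[100,[3,1,7],[0,0.3,0]],[100,[0,0,3],[0,0,0]],[100,[0,0,0],[0,0,0]],[30,[0,0,0],[0,0,0]],[0,[0,0,0],[0,0,0]],[0,[0,0,0],[0,0,0]],[0,[0,0,0],[0,0,0]],[0,[0,0,0],[0,0,0]],[0,[0,0,0],[0,0,0]],[0,[0,0,0],[0,0,0]]]' 60 && python3 -c "
from h import *
move([.617,-.1915,.113],-10)"
```

```text
time_s: 4.65
tool_pos: [0.617, -0.1914, 0.1092]
tool_rot: [0.275, 3.128, 0.002]
ft_force: [-0.8, -1.0, 0.5]
finger_gap: 0.0386
pos [ 0.617  -0.1914  0.1092] xhead 169.93 tilt [ 0.002  0.001 -1.   ] gap 0.0386 t 4.65 F [-0.8 -1.   0.5]
tool shift now (mm) [ 0.  -0.1 -3.8] turn total deg [ 0.07  0.09 -0.07] after-turn shift [ 0.  -0.1 -3.8] q7 1.96
```

```bash
python3 -m pendant '[[60,[0,0,0],[0,0,0]],[60,[0,0,0],[0,0,0]],[60,[0,0,-6],[0,0,0]],[60,[0,0,0],[0,0,0]],[60,[0,0,0],[0,0,0]]]' 60 && python3 -c "
from h import *
move([.617,-.1915,.114],-10)"
```

```text
time_s: 5.15
tool_pos: [0.6171, -0.1909, 0.1157]
tool_rot: [0.275, 3.128, 0.002]
ft_force: [-0.1, -0.1, 0.3]
finger_gap: 0.0513
pos [ 0.6171 -0.1909  0.1157] xhead 169.96 tilt [ 0.002  0.001 -1.   ] gap 0.0513 t 5.15 F [-0.1 -0.1  0.3]
tool shift now (mm) [ 0.  -0.6  1.7] turn total deg [ 0.09  0.09 -0.04] after-turn shift [ 0.  -0.6  1.7] q7 1.95
```

```bash
python3 -m pendant '[[0,[0,0,2],[0,0,0]],[0,[0,0,0],[0,0,0]],[0,[0,0,0],[0,0,0]],[0,[0,0,0],[0,0,0]],[0,[0,0,0],[0,0,0]],[0,[0,0,-15],[0,0,0]],[0,[0,0,-30],[0,0,0]],[0,[0,0,-40],[0,0,0]],[0,[0,0,0],[0,0,0]]]' 60 && python3 -c "
from h import *
move([.476,.3875,.22],-10)
cv2.imwrite('pics/w2.png',camera('wrist'))"
```

```text
time_s: 6.05
tool_pos: [0.6154, -0.191, 0.2013]
tool_rot: [-0.276, -3.126, -0.002]
ft_force: [-0.4, -1.1, -1.8]
finger_gap: 0.0381
pos [ 0.6154 -0.191   0.2013] xhead 169.92 tilt [-0.003  0.002 -1.   ] gap 0.0381 t 6.05 F [-0.4 -1.1 -1.8]
tool shift now (mm) [238.6 545.2 -17.3] turn total deg [ 0.06 -0.2  -0.08] after-turn shift [237.7 545.5 -18.7] q7 1.9
```

View pics/w2.png

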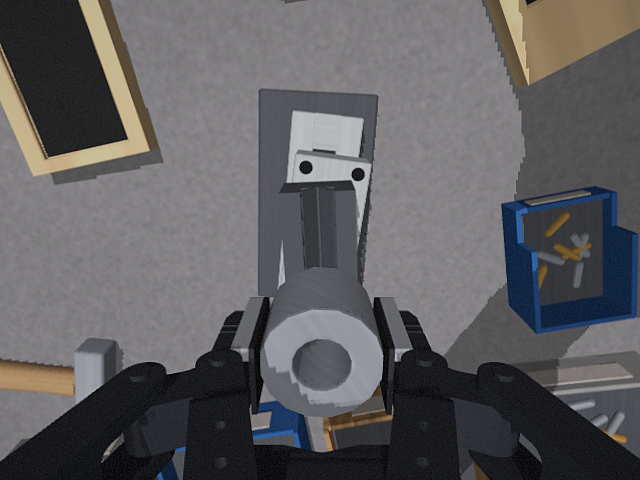

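The ring is held upright in the jaws and the rest of the stack is undisturbed.

```bash
python3 -m pendant '[[0,[10,22,-2],[0,0,0]],[0,[20,45,-2],[0,0,0]],[0,[20,45,-2],[0,0,0]],[0,[20,45,-2],[0,0,0]],[0,[20,45,-2],[0,0,0]],[0,[20,45,-2],[0,0,0]],[0,[20,45,-2],[0,0,0]],[0,[20,45,-2],[0,0,0]],[0,[20,45,-2],[0,0,0]],[0,[20,45,-2],[0,0,0]],[0,[20,45,-2],[0,0,0]],[0,[12,27,0],[0,0,0]],[0,[5,12,0],[0,0,0]],[0,[0,0,0],[0,0,0]],[0,[0,0,0],[0,0,0]]]' && python3 -c "
from h import *
s=sense();im=camera('wrist');np.save('w3.npy',np.r_[s['tool_pos'],s['tool_rot']]);cv2.imwrite('pics/w3.png',im)
move([.476,.3875,.10],-10)"
```

```text
time_s: 7.6
tool_pos: [0.466, 0.3598, 0.2077]
tool_rot: [-0.279, -3.097, 0.023]
ft_force: [0.7, -0.1, -1.7]
finger_gap: 0.0382
pos [0.4661 0.3595 0.2078] xhead 169.66 tilt [-0.033 -0.011 -0.999] gap 0.0383 t 7.65 F [-0.3 -0.1 -2.1]
tool shift now (mm) [ -8.   31.2 107.1] turn total deg [-0.98 -1.74 -0.33] after-turn shift [ -4.9  29.3 107.8] q7 0.87
```

View pics/w3.png

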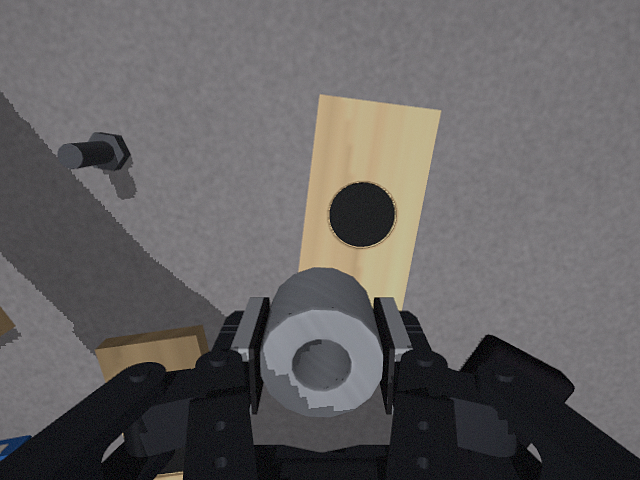

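The round recess is at about (362,214), and the ring's bore at about (322,364), held straight.

```bash
cat >> h.py <<'E'
def recess(tag,seed,z=.016,thr=50):
    a=np.load(tag+'.npy');s=dict(tool_pos=a[:3],tool_rot=a[3:]);c=cam('wrist',s)
    g=cv2.cvtColor(cv2.imread(f'pics/{tag}.png'),cv2.COLOR_BGR2GRAY)
    n,l,st,ce=cv2.connectedComponentsWithStats(cv2.inRange(g,0,thr));i=l[seed[1],seed[0]]
    k=cv2.findContours((l==i).astype(np.uint8),0,cv2.CHAIN_APPROX_NONE)[0][0]
    return st[i],rect(toplane(c,k.reshape(-1,2),z))
E
python3 - <<'E'
from h import *
b=recess('w3',(362,214));print(b)
a=np.load('w3.npy');c=cam('wrist',dict(tool_pos=a[:3],tool_rot=a[3:]))
M=Ro.from_rotvec(a[3:]);p=toplane(c,[[322,364]],a[2]+.0285)[0];print('ring in tool',M.inv().apply(p-a[:3]))
move([*b[1][0]/1000,.10],-10)
E
```

```text
(array([ 330,  182,   64,   65, 3236], dtype=int32), (array([473.4, 389. ]), 53.3, 51.4, -10.0))
ring in tool [ 0.00010346  0.00067181 -0.02852576]
pos [0.4661 0.3595 0.2078] xhead 169.66 tilt [-0.033 -0.011 -0.999] gap 0.0383 t 7.65 F [-0.3 -0.1 -2.1]
tool shift now (mm) [ -5.2  32.2 107.1] turn total deg [-0.98 -1.74 -0.33] after-turn shift [ -2.1  30.3 107.8] q7 0.87
```

```bash
python3 -m pendant '[[0,[-3,20,30],[-1,-1.7,0]],[0,[0,14,40],[0,0,0]],[0,[0,0,40],[0,0,0]],[0,[0,0,30],[0,0,0]],[0,[0,0,0],[0,0,0]],[0,[0,0,0],[0,0,0]]]' && python3 -c "
from h import *
move([.475,.3883,.023],-10)"
```

```text
time_s: 8.25
tool_pos: [0.4848, 0.38, 0.0669]
tool_rot: [0.314, 3.118, 0.001]
ft_force: [1.2, -0.1, -1.7]
finger_gap: 0.0383
pos [0.4848 0.38   0.0669] xhead 168.49 tilt [ 0.008 -0.    -1.   ] gap 0.0383 t 8.25 F [ 1.2 -0.1 -1.7]
tool shift now (mm) [11.5  6.1 43.9] turn total deg [ 0.07  0.43 -1.51] after-turn shift [11.   6.4 43.9] q7 0.91
```

```bash
python3 -m pendant '[[0,[12,8,13],[0,0.4,-1.5]],[0,[2,0,12],[0,0,0]],[0,[0,0,0],[0,0,0]],[0,[0,0,0],[0,0,0]]]' && python3 -c "
from h import *
move([.475,.3883,.023],-10)"
```

```text
time_s: 8.65
tool_pos: [0.4748, 0.3921, 0.045]
tool_rot: [0.273, 3.125, 0.011]
ft_force: [0.3, 0.8, -2.2]
finger_gap: 0.0382
pos [0.4748 0.3921 0.045 ] xhead 170.0 tilt [ 0.006  0.006 -1.   ] gap 0.0382 t 8.65 F [ 0.3  0.8 -2.2]
tool shift now (mm) [-0.7 -3.9 22. ] turn total deg [ 0.42  0.25 -0.  ] after-turn shift [-0.8 -3.7 22. ] q7 0.92
```

```bash
python3 -m pendant '[[0,[-1,-4,6],[0.4,0.2,0]],[0,[0,0,5],[0,0,0]],[0,[0,0,4],[0,0,0]],[0,[0,0,3],[0,0,0]],[0,[0,0,0],[0,0,0]],[0,[0,0,0],[0,0,0]]]' && python3 -c "
from h import *
move([.475,.3883,.023],-10)"
```

```text
time_s: 9.25
tool_pos: [0.4762, 0.3881, 0.0267]
tool_rot: [0.274, 3.127, 0.002]
ft_force: [0.4, 0.3, -3.1]
finger_gap: 0.0384
pos [0.4762 0.3881 0.0267] xhead 169.99 tilt [ 0.002  0.001 -1.   ] gap 0.0384 t 9.25 F [ 0.4  0.3 -3.1]
tool shift now (mm) [ 1.2 -0.   3.7] turn total deg [ 0.08  0.12 -0.01] after-turn shift [ 1.2 -0.   3.7] q7 0.93
```

```bash
for i in 1 2; do python3 -m pendant '[[0,[0,0,2],[0,0,0]],[0,[0,0,0],[0,0,0]]]' | grep -E 'pos|force'; done
```

```text
tool_pos: [0.4762, 0.3882, 0.0246]
ft_force: [-0.3, 0.9, -2.1]
tool_pos: [0.4766, 0.3885, 0.0229]
ft_force: [0.4, 0.2, -2.6]
```

```bash
for i in 1; do python3 -m pendant '[[0,[0,0,2],[0,0,0]],[0,[0,0,0],[0,0,0]]]' | grep -E 'pos|force'; done
```

```text
tool_pos: [0.4769, 0.3888, 0.0233]
ft_force: [0.2, -0.6, -2.4]
```

```bash
python3 -m pendant '[[0,[0,0,3],[0,0,0]],[0,[0,0,0],[0,0,0]]]' | grep -E 'pos|force';python3 -m pendant '[[0,[0,0,2],[0,0,0]],[0,[0,0,0],[0,0,0]]]' | grep -E 'pos|force'
```

```text
tool_pos: [0.4776, 0.3893, 0.0233]
ft_force: [0.7, 0.1, -2.9]
tool_pos: [0.4781, 0.3896, 0.0229]
ft_force: [-0.4, -0.3, -2.2]
```

```bash
python3 -c "
from h import *
a=camera('wrist');b=camera('scene')[200:320,460:580];s=sense();print(s['ft_force'],s['tau'],s['q'])
cv2.imwrite('pics/w4.png',np.hstack([cv2.resize(a[100:460,140:500],(400,400)),cv2.resize(b,(400,400),interpolation=2)]))"
```

```text
[-1.30492227 -0.06065318  3.89944293] [ 3.26503592e-02 -5.35344207e+01  5.57024851e+00 -1.65680552e+01
 -8.06966471e-02 -4.32023685e-01  1.47670222e-02] [-0.97597985  0.69692625  0.32182685  1.82710232 -0.33856449  0.66485576
  0.93939148]
```

View pics/w4.png

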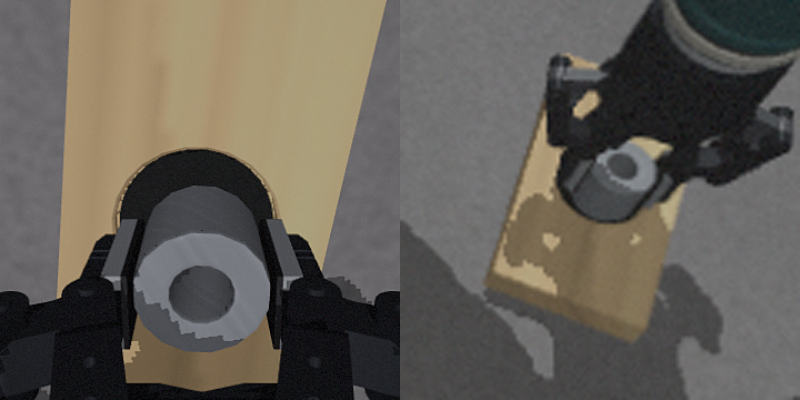

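The ring sits inside the round recess, touching lightly at about 4 N and 2–3 mm from centre. Releasing.

```bash
python3 -m pendant '[[50,[0,0,0],[0,0,0]],[70,[0,0,0],[0,0,0]],[70,[0,0,0],[0,0,0]],[70,[0,0,0],[0,0,0]],[100,[0,0,-15],[0,0,0]],[100,[0,0,-40],[0,0,0]],[100,[0,0,-50],[0,0,0]],[100,[0,0,-50],[0,0,0]],[100,[0,0,-50],[0,0,0]],[100,[0,0,0],[0,0,0]],[100,[0,0,0],[0,0,0]]]' && python3 -c "
from h import *
s=sense();im=camera('wrist');cv2.imwrite('pics/w5.png',im);np.save('w5.npy',np.r_[s['tool_pos'],s['tool_rot']])
cv2.imwrite('pics/top1.png',camera('top'))
move([.58,-.18,.28],-10)"
```

```text
time_s: 11.45
tool_pos: [0.4778, 0.3881, 0.2371]
tool_rot: [0.276, 3.125, 0.011]
ft_force: [1.2, 0.5, -0.6]
finger_gap: 0.0856
pos [0.478  0.3879 0.2361] xhead 169.89 tilt [ 0.005  0.006 -1.   ] gap 0.0855 t 11.55 F [ 0.9 -0.9  0.1]
tool shift now (mm) [-200.2 -540.9  -46.8] turn total deg [ 0.38  0.21 -0.11] after-turn shift [-199.  -541.6  -43.9] q7 0.83
```

```bash
python3 -m pendant '[[100,[-10,-25,-4],[0,0,0]],[100,[-18,-47,-4],[0,0,0]],[100,[-18,-47,-4],[0,0,0]],[100,[-18,-47,-4],[0,0,0]],[100,[-18,-47,-4],[0,0,0]],[100,[-18,-47,-4],[0,0,0]],[100,[-18,-47,-4],[0,0,0]],[100,[-18,-47,-4],[0,0,0]],[100,[-18,-47,-4],[0,0,0]],[100,[-18,-47,-4],[0,0,0]],[100,[-18,-47,-4],[0,0,0]],[100,[-18,-47,-4],[0,0,0]],[100,[-8,-20,0],[0,0,0]],[100,[0,0,0],[0,0,0]],[100,[0,0,0],[0,0,0]],[100,[0,0,0],[0,0,0]]]' && python3 -c "
from h import *
s=sense();im=camera('wrist');cv2.imwrite('pics/w6.png',im);np.save('w6.npy',np.r_[s['tool_pos'],s['tool_rot']])
move([.58,-.18,.28],-10)
a=cv2.imread('pics/w5.png')[100:400,140:500]
cv2.imwrite('pics/v6.png',np.hstack([cv2.resize(a,(400,333)),cv2.resize(im[80:330,170:470],(400,333),interpolation=2)]))"
```

```text
time_s: 13.15
tool_pos: [0.5821, -0.2047, 0.2597]
tool_rot: [-0.265, -3.094, 0.015]
ft_force: [0.5, 0.5, -0.2]
finger_gap: 0.0856
pos [ 0.5822 -0.2041  0.2597] xhead 170.26 tilt [-0.037 -0.006 -0.999] gap 0.0855 t 13.2 F [ 0.  -0.2 -0.1]
tool shift now (mm) [  7.   23.1 -20.3] turn total deg [-0.7  -2.03  0.27] after-turn shift [  6.4  23.3 -20.3] q7 1.92
```

View pics/v6.png

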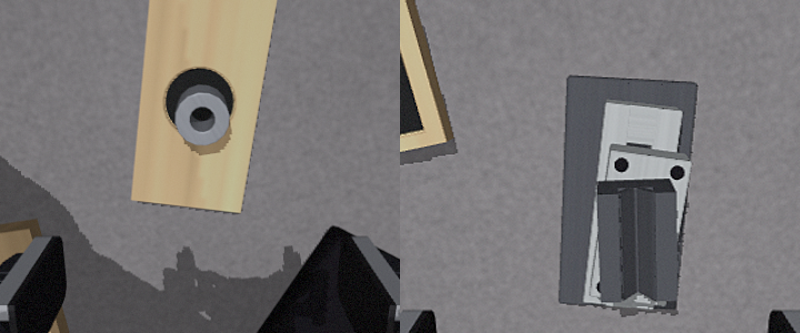

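The ring stands in its round recess. The V-block top spans roughly x 320–378 and y 222–306 in the full picture.

Run:
```python
import cv2
g=cv2.cvtColor(cv2.imread('pics/w6.png'),cv2.COLOR_BGR2GRAY)
for y in range(210,322,6): print(y,*g[y,310:392:2])
im=cv2.imread('pics/w6.png')[205:320,295:400];cv2.imwrite('pics/c6.png',cv2.resize(im,None,fx=5,fy=5,interpolation=cv2.INTER_NEAREST))
```

```text
210 82 86 86 81 139 184 187 145 176 181 181 181 187 184 188 186 181 179 181 178 181 182 177 184 184 182 177 184 183 179 184 142 31 25 29 32 32 194 172 129 128
216 82 82 82 80 91 59 48 40 49 44 50 40 44 40 35 38 40 36 44 38 40 41 47 43 43 45 44 51 43 46 41 31 200 190 192 184 182 183 137 134 137
222 82 87 84 108 36 44 50 46 48 48 44 46 88 73 43 45 48 53 83 66 62 44 48 43 60 43 45 46 47 46 48 46 42 124 186 179 182 164 130 128 126
228 84 85 81 125 77 84 85 80 85 88 86 88 35 56 57 58 52 55 77 62 63 65 61 62 64 70 88 86 84 89 88 87 87 74 190 180 184 69 145 139 138
234 84 81 71 186 74 87 82 82 81 86 79 87 75 52 53 59 57 52 76 59 62 64 65 63 66 67 84 84 86 81 88 83 83 76 189 181 158 54 100 132 138
240 84 83 112 189 71 86 84 85 85 85 80 84 60 57 54 56 56 54 78 59 61 64 66 57 63 71 84 86 83 87 82 83 86 81 148 186 28 91 134 133 135
246 84 82 141 191 99 83 83 87 84 86 87 87 56 54 57 53 52 54 75 61 62 65 64 64 62 69 86 85 87 86 88 86 80 76 193 147 34 145 136 134 134
252 82 70 184 185 127 82 87 83 84 84 83 84 75 64 59 58 54 56 70 69 65 62 67 62 63 65 89 86 86 86 77 86 84 78 197 21 98 133 131 128 1
[... 870 characters left out ...]
48 50 58 55 49 60 80 60 63 63 61 62 66 72 84 85 87 84 87 87 89 91 135 134 135 132 134 133
300 186 140 179 181 187 123 82 82 86 86 87 83 87 52 53 59 55 48 98 125 98 54 58 62 64 71 73 85 88 83 84 83 85 80 98 131 131 130 127 127 133
306 186 191 193 184 185 145 73 68 75 74 78 79 81 116 124 121 119 111 139 172 180 183 189 183 123 123 109 113 121 123 46 63 56 46 145 136 135 135 131 134 133
312 133 130 133 135 138 128 123 130 135 125 71 96 120 82 86 86 84 87 88 78 80 86 97 97 116 80 84 87 84 86 75 74 74 76 148 141 137 141 136 132 129
318 131 131 134 129 129 129 126 127 122 129 130 130 130 124 129 138 138 139 138 129 128 135 127 132 135 128 132 130 138 134 131 133 129 133 132 130 131 134 136 132 128
```

View pics/c6.png

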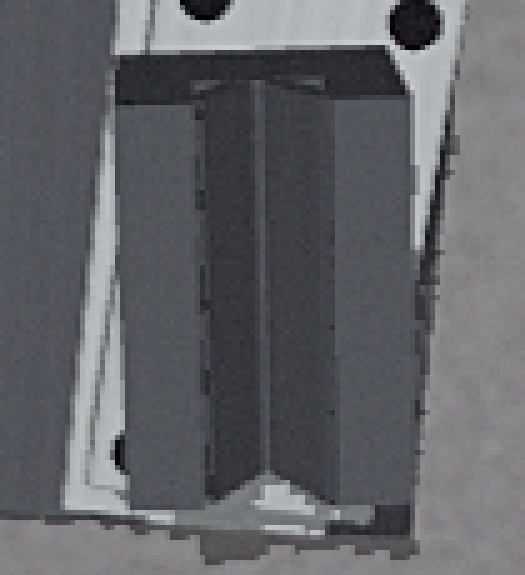

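The V-block top corners in the crop are (118,104), (411,95), (133,509) and (414,503).

```bash
cat >> h.py <<'E'
def quad(tag,px,z):
    """corners TL,TR,BL,BR (pixels in wrist picture): centre, yaw, sizes"""
    a=np.load(tag+'.npy');c=cam('wrist',dict(tool_pos=a[:3],tool_rot=a[3:]))
    w=toplane(c,px,z)[:,:2]*1000;v=w[2]-w[0]+w[3]-w[1];u=w[1]-w[0]+w[3]-w[2]
    deg=lambda d:round(np.degrees(np.arctan2(d[1],d[0])),1)
    print('centre',w.mean(0).round(1),'len',(np.hypot(*(w[2]-w[0])).round(1),np.hypot(*(w[3]-w[1])).round(1)),'wid',(np.hypot(*(w[1]-w[0])).round(1),np.hypot(*(w[3]-w[2])).round(1)),'yaws L,R',deg(w[2]-w[0]),deg(w[3]-w[1]),'cross',deg(u)+90)
    return w.mean(0)/1000
E
python3 - <<'E'
from h import *
p=np.array([(118,104),(411,95),(133,509),(414,503)])/5+(295,205)
t=quad('w6',p,.108)
move([*t,.078],-10)
E
```

```text
centre [ 616.8 -191.3] len (np.float64(63.7), np.float64(63.9)) wid (np.float64(42.3), np.float64(42.8)) yaws L,R -7.8 -7.4 cross 172.0
pos [ 0.5822 -0.2041  0.2597] xhead 170.26 tilt [-0.037 -0.006 -0.999] gap 0.0855 t 13.2 F [ 0.  -0.2 -0.1]
tool shift now (mm) [-38.4  20.6 180.3] turn total deg [-0.7  -2.03  0.27] after-turn shift [-31.9  18.6 181.7] q7 1.92
```

```bash
python3 -m pendant '[[100,[-16,10,10],[-0.7,-2,-2]],[100,[-16,10,35],[0,0,0]],[100,[0,0,45],[0,0,0]],[100,[0,0,20],[0,0,0]],[100,[0,0,0],[0,0,0]],[100,[0,0,0],[0,0,0]]]' && python3 -c "
from h import *
move([.6168,-.1913,.078],-7.7)"
```

```text
time_s: 13.8
tool_pos: [0.6205, -0.1755, 0.147]
tool_rot: [0.184, 3.133, 0.011]
ft_force: [0.1, -0.1, 0.5]
finger_gap: 0.0855
pos [ 0.6205 -0.1755  0.147 ] xhead 173.27 tilt [ 0.004  0.007 -1.   ] gap 0.0855 t 13.8 F [ 0.1 -0.1  0.5]
tool shift now (mm) [  2.  -16.6  68.9] turn total deg [0.43 0.18 0.97] after-turn shift [  1.5 -16.1  69. ] q7 2.0
```

```bash
python3 -m pendant '[[100,[2,-16,0],[0.4,0.2,0.9]],[100,[0,0,0],[0,0,0]],[100,[0,0,15],[0,0,0]],[100,[0,0,0],[0,0,0]],[100,[0,0,0],[0,0,0]]]' && python3 -c "
from h import *
move([.6168,-.1913,.078],-7.7)"
```

```text
time_s: 14.3
tool_pos: [0.6188, -0.1929, 0.136]
tool_rot: [0.21, 3.127, -0.001]
ft_force: [0.4, 0.0, 0.8]
finger_gap: 0.0851
pos [ 0.6188 -0.1929  0.136 ] xhead 172.32 tilt [ 0.007 -0.001 -1.   ] gap 0.0851 t 14.3 F [0.4 0.  0.8]
tool shift now (mm) [ 2.6  1.3 58. ] turn total deg [-0.01  0.43  0.02] after-turn shift [ 2.2  1.3 58. ] q7 2.01
```

```bash
python3 -m pendant '[[100,[2,1,20],[0,0.4,0]],[100,[0,0,20],[0,0,0]],[100,[0,0,12],[0,0,0]],[100,[0,0,4],[0,0,0]],[100,[0,0,0],[0,0,0]],[100,[0,0,0],[0,0,0]]]' && python3 -c "
from h import *
move([.6168,-.1913,.079],-7.7)"
```

```text
time_s: 14.9
tool_pos: [0.6167, -0.1911, 0.0756]
tool_rot: [-0.21, -3.133, -0.001]
ft_force: [-0.2, -0.2, -0.2]
finger_gap: 0.0857
pos [ 0.6167 -0.1911  0.0756] xhead 172.33 tilt [-0.001  0.001 -1.   ] gap 0.0857 t 14.9 F [-0.2 -0.2 -0.2]
tool shift now (mm) [-0.1 -0.2 -3.4] turn total deg [ 0.03 -0.07  0.03] after-turn shift [-0.1 -0.2 -3.4] q7 2.05
```

```bash
python3 -m pendant '[[100,[0,0,-4],[0,0,0]],[100,[0,0,0],[0,0,0]],[20,[0,0,0],[0,0,0]],[0,[0,0,0],[0,0,0]],[0,[0,0,0],[0,0,0]],[0,[0,0,0],[0,0,0]],[0,[0,0,0],[0,0,0]],[0,[0,0,0],[0,0,0]],[0,[0,0,0],[0,0,0]]]' 80 && python3 -m pendant '[[0,[0,0,-10],[0,0,0]],[0,[0,0,-30],[0,0,0]],[0,[0,0,-40],[0,0,0]],[0,[0,0,-20],[0,0,0]],[0,[0,0,0],[0,0,0]],[0,[0,0,0],[0,0,0]]]' && python3 -c "
from h import *
move([.457,-.0115,.17],17.2)"
```

```text
time_s: 15.8
tool_pos: [0.6183, -0.1926, 0.0831]
tool_rot: [0.211, 3.13, -0.002]
ft_force: [-0.6, -0.6, 0.3]
finger_gap: 0.0428
time_s: 16.4
tool_pos: [0.6131, -0.1888, 0.181]
tool_rot: [-0.209, -3.124, -0.004]
ft_force: [-0.3, 0.0, -5.5]
finger_gap: 0.0427
pos [ 0.6131 -0.1888  0.181 ] xhead 172.36 tilt [-0.011  0.004 -1.   ] gap 0.0427 t 16.4 F [-0.3  0.  -5.5]
tool shift now (mm) [178.2 154.9  13.2] turn total deg [  0.25  -0.59 -24.84] after-turn shift [ 96.7 215.5  11. ] q7 1.98
```

```bash
python3 -m pendant '[[0,[15,13,0],[0,-0.6,0]],[0,[30,26,0],[0,0,0]],[0,[30,26,0],[0,0,0]],[0,[30,26,0],[0,0,0]],[0,[30,26,0],[0,0,0]],[0,[30,26,0],[0,0,0]],[0,[12,10,0],[0,0,0]],[0,[0,0,0],[0,0,-6]],[0,[0,0,0],[0,0,-6]],[0,[0,0,0],[0,0,-6]],[0,[0,0,0],[0,0,-6]],[0,[0,0,0],[0,0,0]],[0,[0,0,0],[0,0,0]]]' && python3 -c "
from h import *
move([.457,-.0115,.10],17.2)
s=sense();im=camera('wrist');cv2.imwrite('pics/w7.png',im);np.save('w7.npy',np.r_[s['tool_pos'],s['tool_rot']])"
```

```text
time_s: 17.7
tool_pos: [0.4348, -0.0052, 0.1628]
tool_rot: [0.468, -3.069, -0.003]
ft_force: [-0.8, -0.5, -6.1]
finger_gap: 0.0426
pos [ 0.4348 -0.0052  0.1628] xhead -162.66 tilt [-0.037 -0.003 -0.999] gap 0.0426 t 17.7 F [-0.8 -0.5 -6.1]
tool shift now (mm) [-21.6 -13.1  62. ] turn total deg [ 0.44 -2.08  0.13] after-turn shift [-19.4 -12.6  62.8] q7 1.98
```

View pics/w7.png

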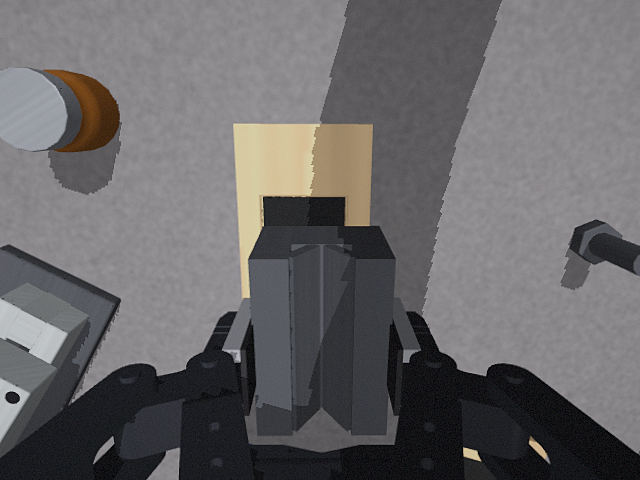

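The V-block is held squarely. The tray's near corners are at (234,124) and (373,124), and the recess's near corners are at (262,196) and (346,196).

Run:
```python
from h import *
a=np.load('w7.npy');c=cam('wrist',dict(tool_pos=a[:3],tool_rot=a[3:]))
for px,z,L in (([(234,124),(373,124)],.02,.088),([(262,196),(346,196)],.02,.04)):
    w=toplane(c,px,z)[:,:2];u=w[1]-w[0];n=np.array([-u[1],u[0]])/np.hypot(*u)
    m=w.mean(0);print('wid',np.hypot(*u)*1e3,'cross yaw',np.degrees(np.arctan2(u[1],u[0])),'centre',m+n*L,m-n*L)
```

```text
wid 91.2878239310013 cross yaw 107.3392136021593 centre [ 0.28686844 -0.06175286] [ 0.45487048 -0.00929989]
wid 57.799570652885286 cross yaw 107.24477268135482 centre [ 0.37826455 -0.03344441] [ 0.45466831 -0.00972806]
```

```bash
python3 -m pendant '[[0,[-10,-6,0],[0.4,-2.1,0]],[0,[-9,-5,15],[0,0,0]],[0,[0,0,25],[0,0,0]],[0,[0,0,25],[0,0,0]],[0,[0,0,15],[0,0,0]],[0,[0,0,0],[0,0,0]],[0,[0,0,0],[0,0,0]]]' && python3 -c "
from h import *
move([.4558,-.0105,.028],17.3)"
```

```text
time_s: 18.45
tool_pos: [0.4575, -0.0104, 0.0789]
tool_rot: [-0.455, 3.107, -0.001]
ft_force: [0.6, 0.4, -5.6]
finger_gap: 0.0428
pos [ 0.4575 -0.0104  0.0789] xhead -163.34 tilt [ 0.001 -0.    -1.   ] gap 0.0428 t 18.45 F [ 0.6  0.4 -5.6]
tool shift now (mm) [ 1.7  0.4 50.9] turn total deg [-0.03  0.05 -0.64] after-turn shift [ 1.6  0.4 50.9] q7 2.13
```

```bash
python3 -m pendant '[[0,[1,0,14],[0,0,-0.6]],[0,[0,0,14],[0,0,0]],[0,[0,0,10],[0,0,0]],[0,[0,0,4],[0,0,0]],[0,[0,0,0],[0,0,0]],[0,[0,0,0],[0,0,0]]]' && python3 -c "
from h import *
move([.4558,-.0105,.028],17.3)"
```

```text
time_s: 19.05
tool_pos: [0.461, -0.0102, 0.04]
tool_rot: [-0.467, 3.097, -0.001]
ft_force: [0.4, -0.4, -5.5]
finger_gap: 0.0423
pos [ 0.461  -0.0102  0.04  ] xhead -162.84 tilt [ 0.01   0.001 -1.   ] gap 0.0423 t 19.05 F [ 0.4 -0.4 -5.5]
tool shift now (mm) [ 5.2  1.3 11.9] turn total deg [-0.12  0.56 -0.14] after-turn shift [ 5.1  1.3 12. ] q7 2.19
```

```bash
python3 -m pendant '[[0,[5,1,3],[0,0.5,0]],[0,[0,0,4],[0,0,0]],[0,[0,0,0],[0,0,0]],[0,[0,0,0],[0,0,0]]]' && python3 -c "
from h import *
move([.4558,-.0105,.028],17.3)"
for i in 1 2 ; do python3 -m pendant '[[0,[0,0,2],[0,0,0]],[0,[0,0,0],[0,0,0]]]' | grep -E 'pos|force'; done
```

```text
time_s: 19.45
tool_pos: [0.4564, -0.0106, 0.0335]
tool_rot: [-0.468, 3.104, -0.003]
ft_force: [0.2, -0.6, -5.6]
finger_gap: 0.0422
pos [ 0.4564 -0.0106  0.0335] xhead -162.84 tilt [ 0.003 -0.001 -1.   ] gap 0.0422 t 19.45 F [ 0.2 -0.6 -5.6]
tool shift now (mm) [0.6 0.3 5.5] turn total deg [-0.13  0.15 -0.14] after-turn shift [0.6 0.3 5.5] q7 2.2
tool_pos: [0.4566, -0.0106, 0.0315]
ft_force: [0.2, 0.1, -5.5]
tool_pos: [0.4567, -0.0106, 0.0293]
ft_force: [-0.1, 0.5, -5.6]
```

```bash
for i in 1 2 ; do python3 -m pendant '[[0,[0,0,2],[0,0,0]],[0,[0,0,0],[0,0,0]]]' | grep -E 'pos|force'; done
```

```text
tool_pos: [0.4569, -0.0107, 0.0272]
ft_force: [0.3, 0.3, -5.7]
tool_pos: [0.4573, -0.0107, 0.0275]
ft_force: [-0.1, 0.4, -6.1]
```

```bash
python3 -m pendant '[[0,[0,0,3],[0,0,0]],[0,[0,0,1],[0,0,0]],[0,[0,0,0],[0,0,0]]]' | grep -E 'pos|force';  python3 -m pendant '[[50,[0,0,0],[0,0,0]],[75,[0,0,0],[0,0,0]],[75,[0,0,0],[0,0,0]],[75,[0,0,0],[0,0,0]],[100,[0,0,-15],[0,0,0]],[100,[0,0,-40],[0,0,0]],[100,[0,0,-50],[0,0,0]],[100,[0,0,-50],[0,0,0]],[100,[0,0,-50],[0,0,0]],[100,[0,0,0],[0,0,0]],[100,[0,0,0],[0,0,0]]]' && python3 -c "
from h import *
s=sense();im=camera('wrist');cv2.imwrite('pics/w8.png',im);np.save('w8.npy',np.r_[s['tool_pos'],s['tool_rot']])
move([.57,-.18,.25],-10)"
```

```text
tool_pos: [0.4578, -0.0108, 0.0273]
ft_force: [0.3, -0.0, -5.8]
time_s: 21.65
tool_pos: [0.4589, -0.012, 0.2388]
tool_rot: [-0.464, 3.099, 0.005]
ft_force: [-0.8, 0.5, -0.3]
finger_gap: 0.0854
pos [ 0.4593 -0.0123  0.2388] xhead -163.01 tilt [ 0.008  0.004 -1.   ] gap 0.0852 t 21.7 F [ 0.7 -0.7 -0.1]
tool shift now (mm) [ -56.9 -192.7  -11.1] turn total deg [ 0.22  0.47 26.99] after-turn shift [-138.1 -146.   -11.2] q7 1.93
```

```bash
python3 -m pendant '[[100,[-6,-20,0],[0,0,0]],[100,[-13,-44,-4],[0,0,0]],[100,[-13,-44,-4],[0,0,0]],[100,[-13,-44,-4],[0,0,0]],[100,[-13,-44,0],[0,0,0]],[100,[0,0,0],[0,0,7]],[100,[0,0,0],[0,0,7]],[100,[0,0,0],[0,0,7]],[100,[0,0,0],[0,0,6]],[100,[0,0,0],[0,0,0]],[100,[0,0,0],[0,0,0]]]' && python3 -c "
from h import *
move([.57,-.18,.25],-10)
s=sense();im=camera('wrist');cv2.imwrite('pics/w9.png',im);np.save('w9.npy',np.r_[s['tool_pos'],s['tool_rot']])
a=cv2.imread('pics/w8.png')[100:400,140:500]
b=im[60:330,180:450]
cv2.imwrite('pics/v9.png',np.hstack([cv2.resize(a,(240,200)),cv2.resize(b,(540,540),interpolation=cv2.INTER_NEAREST)]) if 0 else np.hstack([cv2.resize(cv2.copyMakeBorder(a,0,240,0,0,cv2.BORDER_CONSTANT),(250,540)) ,cv2.resize(b,(540,540),interpolation=cv2.INTER_NEAREST)]))"
```

```text
time_s: 22.8
tool_pos: [0.5676, -0.1901, 0.2281]
tool_rot: [-0.297, -3.099, 0.001]
ft_force: [-0.4, 0.3, 0.1]
finger_gap: 0.0855
pos [ 0.5676 -0.1901  0.2281] xhead 169.05 tilt [-0.028  0.002 -1.   ] gap 0.0855 t 22.8 F [-0.4  0.3  0.1]
tool shift now (mm) [  0.1  10.3 -21.9] turn total deg [-0.19 -1.61 -0.95] after-turn shift [ -0.6  10.4 -21.9] q7 1.97
```

View pics/v9.png

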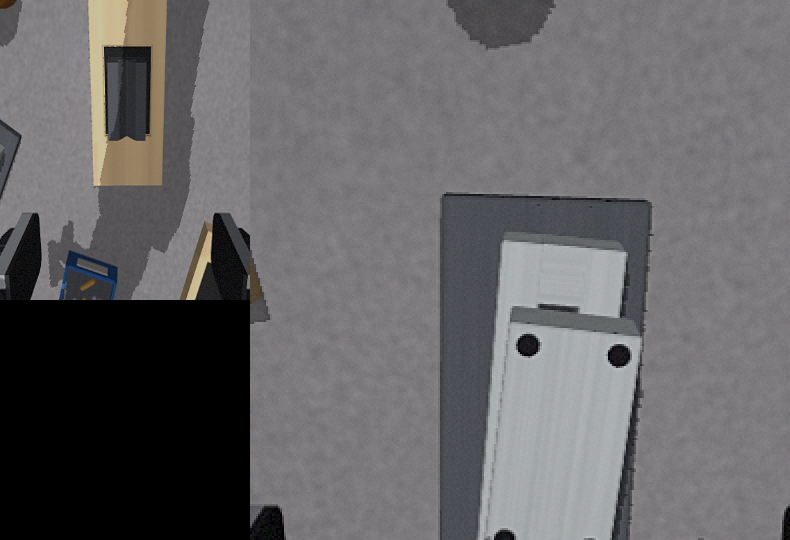

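The V-block lies inside its recess. The plate continues below the crop.

```bash
python3 -c "
import cv2
im=cv2.imread('pics/w9.png')[205:385,270:400];cv2.imwrite('pics/c9.png',cv2.resize(im,(520,600) if 0 else None,fx=3.3,fy=3.3,interpolation=cv2.INTER_NEAREST))"
```

```text
(no output)
```

View pics/c9.png

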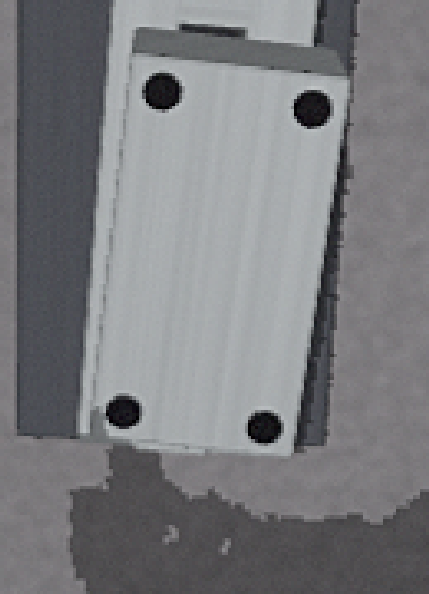

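The plate's hole marks in the crop are at (162,91), (312,108), (123,411) and (264,428). Its corners are about (132,54), (347,76), (93,440) and (293,457).

Run:
```python
from h import *
o=np.array((270,205))
quad('w9',np.array([(162,91),(312,108),(123,411),(264,428)])/3.3+o,.072)
t=quad('w9',np.array([(132,54),(347,76),(93,440),(293,457)])/3.3+o,.072)
move([*t,.13],-15)
```

```text
centre [ 618.5 -189.3] len (np.float64(79.7), np.float64(80.2)) wid (np.float64(33.9), np.float64(34.0)) yaws L,R -17.7 -17.6 cross 162.0
centre [ 618.4 -189.1] len (np.float64(95.9), np.float64(95.3)) wid (np.float64(48.1), np.float64(48.3)) yaws L,R -17.0 -16.9 cross 163.4
pos [ 0.5675 -0.19    0.2281] xhead 169.05 tilt [-0.028  0.002 -1.   ] gap 0.0854 t 22.85 F [-0.2  0.3 -0.7]
tool shift now (mm) [-52.5  10.8  96.6] turn total deg [-0.25 -1.61  4.05] after-turn shift [-48.9  14.   98.1] q7 1.97
```

```bash
python3 -m pendant '[[100,[0,0,0],[-0.2,-1.6,6.4]],[100,[-24,8,30],[0,0,0]],[100,[-24,8,35],[0,0,0]],[100,[0,0,30],[0,0,0]],[100,[0,0,0],[0,0,0]],[100,[0,0,0],[0,0,0]]]' && python3 -c "
from h import *
move([.6184,-.1892,.049],-17.4)"
```

```text
time_s: 23.45
tool_pos: [0.6207, -0.1886, 0.1302]
tool_rot: [0.464, 3.104, 0.002]
ft_force: [1.2, 0.0, 0.1]
finger_gap: 0.0852
pos [ 0.6207 -0.1886  0.1302] xhead 162.99 tilt [ 0.003  0.001 -1.   ] gap 0.0852 t 23.45 F [1.2 0.  0.1]
tool shift now (mm) [ 2.2 -1.4 81.2] turn total deg [0.08 0.14 0.39] after-turn shift [ 2.  -1.3 81.2] q7 1.93
```

```bash
python3 -m pendant '[[100,[2,-1,25],[0,0,0.4]],[100,[0,0,25],[0,0,0]],[100,[0,0,18],[0,0,0]],[100,[0,0,4],[0,0,0]],[100,[0,0,0],[0,0,0]],[100,[0,0,0],[0,0,0]]]' && python3 -c "
from h import *
move([.6184,-.1892,.050],-17.4)"
```

```text
time_s: 24.05
tool_pos: [0.6233, -0.1912, 0.0658]
tool_rot: [0.47, 3.09, 0.002]
ft_force: [-0.4, -0.3, -0.3]
finger_gap: 0.0857
pos [ 0.6233 -0.1912  0.0658] xhead 162.7 tilt [ 0.016 -0.001 -1.   ] gap 0.0857 t 24.05 F [-0.4 -0.3 -0.3]
tool shift now (mm) [ 5.5  0.4 15.8] turn total deg [0.21 0.89 0.1 ] after-turn shift [ 5.3  0.4 15.8] q7 1.98
```

```bash
python3 -m pendant '[[100,[5,0,4],[0.2,0.9,0]],[100,[0,0,9],[0,0,0]],[100,[0,0,0],[0,0,0]],[100,[0,0,0],[0,0,0]]]' && python3 -c "
from h import *
move([.6184,-.1892,.050],-17.4)"
```

```text
time_s: 24.45
tool_pos: [0.6198, -0.1899, 0.0545]
tool_rot: [0.471, 3.103, 0.0]
ft_force: [-0.5, 0.8, 0.9]
finger_gap: 0.0858
pos [ 0.6198 -0.1899  0.0545] xhead 162.73 tilt [ 0.003 -0.    -1.   ] gap 0.0858 t 24.45 F [-0.5  0.8  0.9]
tool shift now (mm) [1.6 0.2 4.5] turn total deg [0.03 0.16 0.13] after-turn shift [1.6 0.2 4.5] q7 1.98
```

```bash
python3 -m pendant '[[100,[1,0,4],[0,0,0]],[100,[0,0,0],[0,0,0]],[20,[0,0,0],[0,0,0]],[0,[0,0,0],[0,0,0]],[0,[0,0,0],[0,0,0]],[0,[0,0,0],[0,0,0]],[0,[0,0,0],[0,0,0]],[0,[0,0,0],[0,0,0]],[0,[0,0,0],[0,0,0]]]' 80 && python3 -m pendant '[[0,[0,0,-10],[0,0,0]],[0,[0,0,-30],[0,0,0]],[0,[0,0,-40],[0,0,0]],[0,[0,0,-30],[0,0,0]],[0,[0,0,0],[0,0,0]],[0,[0,0,0],[0,0,0]]]' && python3 -c "
from h import *
move([.6433,.1793,.16],-1.3)"
```

```text
time_s: 25.35
tool_pos: [0.6189, -0.1899, 0.0506]
tool_rot: [0.471, 3.103, -0.0]
ft_force: [-0.1, -0.2, -1.4]
finger_gap: 0.0484
time_s: 25.95
tool_pos: [0.6156, -0.1884, 0.1623]
tool_rot: [-0.472, -3.101, -0.002]
ft_force: [-0.1, 0.8, -5.2]
finger_gap: 0.0483
pos [ 0.6156 -0.1884  0.1623] xhead 162.69 tilt [-0.005  0.002 -1.   ] gap 0.0483 t 25.95 F [-0.1  0.8 -5.2]
tool shift now (mm) [ 82.9 359.3   2.9] turn total deg [  0.06  -0.3  -16.01] after-turn shift [-19.4 368.3   2.3] q7 1.91
```

```bash
python3 -m pendant '[[0,[5,22,0],[0,0,0]],[0,[10,44,0],[0,0,0]],[0,[10,44,0],[0,0,0]],[0,[10,44,0],[0,0,0]],[0,[10,44,0],[0,0,0]],[0,[10,44,0],[0,0,0]],[0,[10,44,0],[0,0,0]],[0,[10,44,0],[0,0,0]],[0,[7,30,0],[0,0,0]],[0,[0,0,0],[0,0,-5]],[0,[0,0,0],[0,0,-6]],[0,[0,0,0],[0,0,-5]],[0,[0,0,0],[0,0,0]],[0,[0,0,0],[0,0,0]]]' && python3 -c "
from h import *
move([.6433,.1793,.1],-1.3)
s=sense();im=camera('wrist');cv2.imwrite('pics/w10.png',im);np.save('w10.npy',np.r_[s['tool_pos'],s['tool_rot']])"
```

```text
time_s: 27.35
tool_pos: [0.6299, 0.1952, 0.1328]
tool_rot: [-0.024, -3.097, 0.014]
ft_force: [0.1, 0.2, -3.3]
finger_gap: 0.0482
pos [0.6299 0.1952 0.1328] xhead 179.09 tilt [-0.045 -0.009 -0.999] gap 0.0482 t 27.35 F [ 0.1  0.2 -3.3]
tool shift now (mm) [-15.1 -15.4  32.3] turn total deg [-0.55 -2.57  0.4 ] after-turn shift [-13.8 -15.6  32.8] q7 1.56
```

View pics/w10.png

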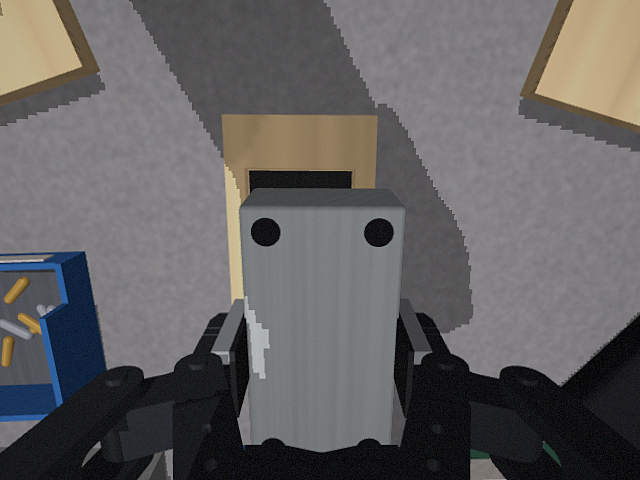

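The plate is square in the jaws. The tray's near corners are at (222,115) and (378,115), and the recess's at (248,170) and (353,170).

Run:
```python
from h import *
a=np.load('w10.npy');c=cam('wrist',dict(tool_pos=a[:3],tool_rot=a[3:]))
for px,z,L in (([(222,115),(378,115)],.02,.088),([(247.5,170),(353.5,170)],.02,.056)):
    w=toplane(c,px,z)[:,:2];u=w[1]-w[0];n=np.array([-u[1],u[0]])/np.hypot(*u)
    m=w.mean(0);print('wid',np.hypot(*u)*1e3,'yaw',np.degrees(np.arctan2(u[1],u[0]))-90,'centre',m-n*L)
M=Ro.from_rotvec(a[3:]);p=toplane(c,[[265,232],[379,232]],a[2]-.0086+.03);print('holes in tool',M.inv().apply(p-a[:3]).round(4))
```

```text
wid 91.55276668125785 yaw -0.8711677754973124 centre [0.64135577 0.18201639]
wid 64.39929559618723 yaw -0.82466142809659 centre [0.64127991 0.18193775]
holes in tool [[ 0.04   -0.0165 -0.0195]
 [ 0.0401  0.0179 -0.0198]]
```

```bash
python3 -m pendant '[[0,[-6,-7,0],[-0.5,-2.6,0.2]],[0,[-6,-7,10],[0,0,0]],[0,[0,0,25],[0,0,0]],[0,[0,0,20],[0,0,0]],[0,[0,0,0],[0,0,0]],[0,[0,0,0],[0,0,0]]]' && python3 -c "
from h import *
move([.6422,.1806,.0246],-1.1)"
```

```text
time_s: 28.0
tool_pos: [0.6426, 0.1771, 0.0729]
tool_rot: [-0.045, -3.139, 0.005]
ft_force: [0.5, 0.3, -3.0]
finger_gap: 0.0485
pos [0.6426 0.1771 0.0729] xhead 178.37 tilt [-0.003 -0.003 -1.   ] gap 0.0485 t 28.0 F [ 0.5  0.3 -3. ]
tool shift now (mm) [ 0.4  3.6 48.3] turn total deg [-0.2  -0.14 -0.53] after-turn shift [ 0.5  3.4 48.3] q7 1.62
```

```bash
python3 -m pendant '[[0,[0,3,12],[-0.2,0,-0.5]],[0,[0,0,14],[0,0,0]],[0,[0,0,10],[0,0,0]],[0,[0,0,0],[0,0,0]],[0,[0,0,0],[0,0,0]]]' && python3 -c "
from h import *
move([.6422,.1806,.0246],-1.1)"
```

```text
time_s: 28.5
tool_pos: [0.6439, 0.1807, 0.0352]
tool_rot: [-0.03, -3.141, -0.002]
ft_force: [0.7, -0.1, -3.7]
finger_gap: 0.0483
pos [0.6439 0.1807 0.0352] xhead 178.89 tilt [-0.001  0.001 -1.   ] gap 0.0483 t 28.5 F [ 0.7 -0.1 -3.7]
tool shift now (mm) [ 1.7 -0.2 10.6] turn total deg [ 0.07 -0.05 -0.01] after-turn shift [ 1.7 -0.2 10.6] q7 1.65
```

```bash
python3 -m pendant '[[0,[2,0,4],[0,0,0]],[0,[0,0,3],[0,0,0]],[0,[0,0,0],[0,0,0]]]' | grep -E 'pos|force'; for i in 1 2 3; do python3 -m pendant '[[0,[0,0,2],[0,0,0]],[0,[0,0,0],[0,0,0]]]' | grep -E 'pos|force'; done
```

```text
tool_pos: [0.6422, 0.181, 0.0286]
ft_force: [-0.0, -0.2, -3.7]
tool_pos: [0.6424, 0.1811, 0.0268]
ft_force: [0.1, -0.8, -3.7]
tool_pos: [0.6427, 0.1812, 0.025]
ft_force: [-0.3, -0.4, -3.9]
tool_pos: [0.6433, 0.1813, 0.0252]
ft_force: [-0.1, 0.6, -3.8]
```

```bash
python3 -m pendant '[[0,[0,0,1],[0,0,0]],[60,[0,0,0],[0,0,0]],[80,[0,0,0],[0,0,0]],[80,[0,0,0],[0,0,0]],[80,[0,0,0],[0,0,0]],[100,[0,0,-15],[0,0,0]],[100,[0,0,-40],[0,0,0]],[100,[0,0,-50],[0,0,0]],[100,[0,0,-50],[0,0,0]],[100,[0,0,-30],[0,0,0]],[100,[0,0,0],[0,0,0]]]' && python3 -c "
from h import *
s=sense();im=camera('wrist');cv2.imwrite('pics/w11.png',im);np.save('w11.npy',np.r_[s['tool_pos'],s['tool_rot']])
move([.56,-.18,.22],-13)"
```

```text
time_s: 30.5
tool_pos: [0.6443, 0.1795, 0.2213]
tool_rot: [0.033, 3.135, 0.006]
ft_force: [-0.9, 0.0, -0.5]
finger_gap: 0.0854
pos [0.6435 0.1794 0.2195] xhead 178.79 tilt [ 0.004  0.003 -1.   ] gap 0.0854 t 30.55 F [ 1.3 -0.1 -0.1]
tool shift now (mm) [  75.9 -361.1   -1.9] turn total deg [ 0.2   0.21 11.79] after-turn shift [   0.5 -369.    -0.5] q7 1.54
```

```bash
python3 -m pendant '[[100,[4,-22,-2],[0,0,0]],[100,[9,-45,-4],[0,0,0]],[100,[9,-45,-4],[0,0,0]],[100,[9,-45,-4],[0,0,0]],[100,[9,-45,-4],[0,0,0]],[100,[9,-45,-4],[0,0,0]],[100,[9,-45,-4],[0,0,0]],[100,[9,-45,-4],[0,0,0]],[100,[4,-20,0],[0,0,0]],[100,[0,0,0],[0,0,6]],[100,[0,0,0],[0,0,6]],[100,[0,0,0],[0,0,0]],[100,[0,0,0],[0,0,0]]]' && python3 -c "
from h import *
move([.56,-.18,.22],-13)
s=sense();im=camera('wrist');cv2.imwrite('pics/w12.png',im);np.save('w12.npy',np.r_[s['tool_pos'],s['tool_rot']])
a=cv2.imread('pics/w11.png')[100:400,140:500]
b=im[120:420,220:420]
cv2.imwrite('pics/v12.png',np.hstack([cv2.copyMakeBorder(a,0,300,0,0,cv2.BORDER_CONSTANT),cv2.resize(b,(400,600),interpolation=cv2.INTER_NEAREST)]))"
```

```text
time_s: 31.85
tool_pos: [0.5418, -0.2023, 0.2365]
tool_rot: [-0.387, -3.093, 0.005]
ft_force: [-0.3, -0.1, 0.8]
finger_gap: 0.0855
pos [ 0.5418 -0.2023  0.2365] xhead 165.73 tilt [-0.025  0.    -1.   ] gap 0.0855 t 31.85 F [-0.3 -0.1  0.8]
tool shift now (mm) [-12.6  26.2  16. ] turn total deg [-0.33 -1.4  -1.27] after-turn shift [-12.7  25.8  16.5] q7 1.95
```

View pics/v12.png

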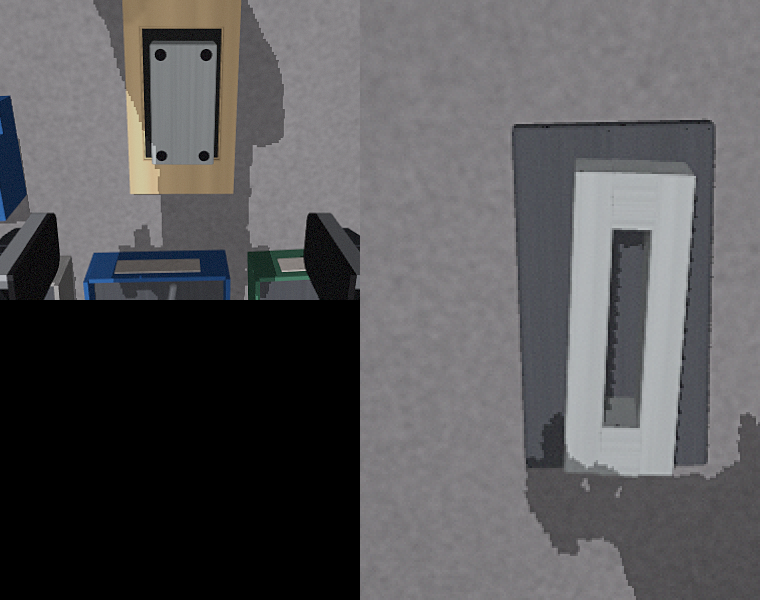

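The plate lies in its recess. In the crop the bar's top corners are (576,171), (695,176), (564,472) and (674,475), and the slot's are (612,230), (652,231), (603,427) and (640,428).

Run:
```python
from h import *
f=lambda p:(np.array(p)-(360,0))/2+(220,120)
quad('w12',f([(612,230),(652,231),(603,427),(640,428)]),.042)
t=quad('w12',f([(576,171),(695,176),(564,472),(674,475)]),.042)
move([*t,.10],-17)
```

```text
centre [ 613.4 -192.7] len (np.float64(91.3), np.float64(91.3)) wid (np.float64(16.7), np.float64(16.5)) yaws L,R -15.9 -16.0 cross 164.3
centre [ 612.9 -192.5] len (np.float64(139.0), np.float64(138.2)) wid (np.float64(48.7), np.float64(49.8)) yaws L,R -16.3 -15.8 cross 163.8
pos [ 0.5418 -0.2022  0.2365] xhead 165.72 tilt [-0.025  0.    -1.   ] gap 0.0854 t 31.9 F [-0.6 -0.4  0.6]
tool shift now (mm) [-69.9  27.8 134.7] turn total deg [-0.38 -1.4   2.73] after-turn shift [-65.2  30.1 136.5] q7 1.95
```

```bash
python3 -m pendant '[[100,[0,0,0],[-0.4,-1.4,1.7]],[100,[-22,10,30],[0,0,0]],[100,[-22,10,40],[0,0,0]],[100,[-22,10,40],[0,0,0]],[100,[0,0,25],[0,0,0]],[100,[0,0,0],[0,0,0]],[100,[0,0,0],[0,0,0]]]' && python3 -c "
from h import *
move([.6132,-.1926,.021],-16)"
```

```text
time_s: 32.6
tool_pos: [0.6178, -0.189, 0.099]
tool_rot: [0.432, 3.101, 0.007]
ft_force: [1.0, 0.1, 0.7]
finger_gap: 0.0855
pos [ 0.6178 -0.189   0.099 ] xhead 164.14 tilt [ 0.011  0.003 -1.   ] gap 0.0855 t 32.6 F [1.  0.1 0.7]
tool shift now (mm) [ 4.2 -5.2 77.9] turn total deg [0.33 0.56 0.14] after-turn shift [ 3.4 -4.7 78. ] q7 2.0
```

```bash
python3 -m pendant '[[100,[4,-5,12],[0.3,0.6,0]],[100,[0,0,25],[0,0,0]],[100,[0,0,20],[0,0,0]],[100,[0,0,8],[0,0,0]],[100,[0,0,0],[0,0,0]],[100,[0,0,0],[0,0,0]]]' && python3 -c "
from h import *
move([.6132,-.1926,.021],-16)"
```

```text
time_s: 33.2
tool_pos: [0.615, -0.196, 0.04]
tool_rot: [0.434, 3.1, -0.002]
ft_force: [0.6, -0.4, 0.4]
finger_gap: 0.0856
pos [ 0.615 -0.196  0.04 ] xhead 164.05 tilt [ 0.011 -0.003 -1.   ] gap 0.0856 t 33.2 F [ 0.6 -0.4  0.4]
tool shift now (mm) [ 2.8  2.8 18.9] turn total deg [0.02 0.64 0.05] after-turn shift [ 2.6  2.8 19. ] q7 2.05
```

```bash
python3 -m pendant '[[100,[3,3,8],[0,0.6,0]],[100,[0,0,9],[0,0,0]],[100,[0,0,2],[0,0,0]],[100,[0,0,0],[0,0,0]],[100,[0,0,0],[0,0,0]]]' && python3 -c "
from h import *
move([.6132,-.1926,.021],-16)"
```

```text
time_s: 33.7
tool_pos: [0.6145, -0.1923, 0.022]
tool_rot: [0.435, 3.107, 0.0]
ft_force: [0.5, -1.0, -0.1]
finger_gap: 0.0852
pos [ 0.6145 -0.1923  0.022 ] xhead 164.08 tilt [ 0.004 -0.    -1.   ] gap 0.0852 t 33.7 F [ 0.5 -1.  -0.1]
tool shift now (mm) [ 1.1 -0.6  1. ] turn total deg [0.05 0.22 0.08] after-turn shift [ 1.1 -0.6  1. ] q7 2.05
```

```bash
python3 -m pendant '[[20,[0,0,0],[0,0,0]],[0,[0,0,0],[0,0,0]],[0,[0,0,0],[0,0,0]],[0,[0,0,0],[0,0,0]],[0,[0,0,0],[0,0,0]],[0,[0,0,0],[0,0,0]],[0,[0,0,0],[0,0,0]]]' 80 && python3 -m pendant '[[0,[0,0,-10],[0,0,0]],[0,[0,0,-30],[0,0,0]],[0,[0,0,-40],[0,0,0]],[0,[0,0,-50],[0,0,0]],[0,[0,0,0],[0,0,0]],[0,[0,0,0],[0,0,0]]]' && python3 -c "
from h import *
move([.4648,-.3611,.15],2.2)"
```

```text
time_s: 34.4
tool_pos: [0.6148, -0.1928, 0.0229]
tool_rot: [0.435, 3.106, 0.0]
ft_force: [-1.2, 0.7, 0.4]
finger_gap: 0.0482
time_s: 35.0
tool_pos: [0.6107, -0.1911, 0.1552]
tool_rot: [-0.436, -3.106, -0.002]
ft_force: [0.2, -0.3, -5.1]
finger_gap: 0.0483
pos [ 0.6107 -0.1911  0.1552] xhead 164.03 tilt [-0.005  0.002 -1.   ] gap 0.0483 t 35.0 F [ 0.2 -0.3 -5.1]
tool shift now (mm) [  93.5 -203.6    5.5] turn total deg [  0.1   -0.27 -18.17] after-turn shift [ 152.3 -164.3    5.2] q7 1.96
```

```bash
python3 -m pendant '[[0,[10,-20,0],[0,0,0]],[0,[18,-40,0],[0,0,0]],[0,[18,-40,0],[0,0,0]],[0,[18,-40,0],[0,0,0]],[0,[18,-40,0],[0,0,0]],[0,[6,-14,0],[0,0,0]],[0,[0,0,0],[0,0,-6]],[0,[0,0,0],[0,0,-6]],[0,[0,0,0],[0,0,-6]],[0,[0,0,0],[0,0,0]],[0,[0,0,0],[0,0,0]]]' && python3 -c "
from h import *
move([.4648,-.3611,.1],2.2)
s=sense();im=camera('wrist');cv2.imwrite('pics/w13.png',im);np.save('w13.npy',np.r_[s['tool_pos'],s['tool_rot']])"
```

```text
time_s: 36.1
tool_pos: [0.4607, -0.3513, 0.141]
tool_rot: [0.072, -3.115, -0.024]
ft_force: [-0.3, 0.4, -3.9]
finger_gap: 0.0484
pos [ 0.4607 -0.3513  0.141 ] xhead -177.32 tilt [-0.026  0.015 -1.   ] gap 0.0484 t 36.1 F [-0.3  0.4 -3.9]
tool shift now (mm) [ -4.7 -10.6  40.8] turn total deg [ 0.9  -1.46  0.47] after-turn shift [-3.7 -9.9 41. ] q7 2.58
```

View pics/w13.png

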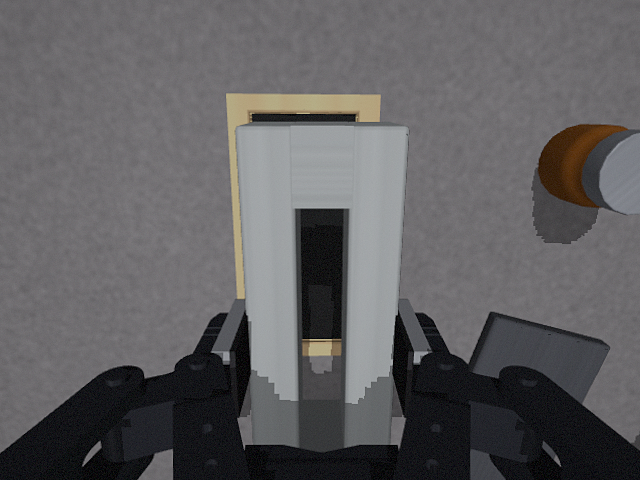

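The bar is square in the jaws. The tray's near corners are at (227,94) and (381,94), and the recess's at (248,111.5) and (358,111.5).

Run:
```python
from h import *
a=np.load('w13.npy');c=cam('wrist',dict(tool_pos=a[:3],tool_rot=a[3:]))
for px,z,L in (([(227,94),(381,94)],.02,.088),([(248,111.5),(358,111.5)],.02,.078)):
    w=toplane(c,px,z)[:,:2];u=w[1]-w[0];n=np.array([-u[1],u[0]])/np.hypot(*u)
    m=w.mean(0);print('wid',np.hypot(*u)*1e3,'yaw',np.degrees(np.arctan2(u[1],u[0]))-90,'centre',m-n*L)
M=Ro.from_rotvec(a[3:]);p=toplane(c,[[237,128],[409,126]],a[2]-.0109+.03);print('bar end in tool',M.inv().apply(p-a[:3]).round(4))
```

```text
wid 91.30878907841507 yaw 2.727872336215526 centre [ 0.46298524 -0.35877611]
wid 65.9974523907603 yaw 2.6917462200232194 centre [ 0.46288445 -0.35963628]
bar end in tool [[ 0.0703 -0.0235 -0.0177]
 [ 0.0708  0.0256 -0.0169]]
```

```bash
python3 -m pendant '[[0,[-2,-5,0],[0.9,-1.5,0.3]],[0,[-2,-4,12],[0,0,0]],[0,[0,0,25],[0,0,0]],[0,[0,0,22],[0,0,0]],[0,[0,0,0],[0,0,0]],[0,[0,0,0],[0,0,0]]]' && python3 -c "
from h import *
move([.4642,-.3608,.027],2.5)"
```

```text
time_s: 36.75
tool_pos: [0.4665, -0.3588, 0.0766]
tool_rot: [0.06, -3.138, -0.002]
ft_force: [0.8, -0.1, -4.0]
finger_gap: 0.0483
pos [ 0.4665 -0.3588  0.0766] xhead -177.83 tilt [-0.003  0.001 -1.   ] gap 0.0483 t 36.75 F [ 0.8 -0.1 -4. ]
tool shift now (mm) [ 2.3 -2.  49.6] turn total deg [ 0.09 -0.15 -0.33] after-turn shift [ 2.4 -1.9 49.6] q7 2.65
```

```bash
python3 -m pendant '[[0,[2,-2,12],[0,0,-0.3]],[0,[0,0,14],[0,0,0]],[0,[0,0,10],[0,0,0]],[0,[0,0,0],[0,0,0]],[0,[0,0,0],[0,0,0]]]' && python3 -c "
from h import *
move([.4642,-.3608,.027],2.5)"
```

```text
time_s: 37.25
tool_pos: [0.4656, -0.3616, 0.0389]
tool_rot: [0.068, -3.14, -0.0]
ft_force: [0.7, -0.2, -3.9]
finger_gap: 0.0481
pos [ 0.4656 -0.3616  0.0389] xhead -177.51 tilt [-0.001  0.    -1.   ] gap 0.0481 t 37.25 F [ 0.7 -0.2 -3.9]
tool shift now (mm) [ 1.3  0.9 11.9] turn total deg [ 0.02 -0.05 -0.01] after-turn shift [ 1.3  0.9 11.9] q7 2.69
```

```bash
python3 -m pendant '[[0,[1,1,4],[0,0,0]],[0,[0,0,3],[0,0,0]],[0,[0,0,0],[0,0,0]]]' | grep -E 'pos|force'; for i in 1 2 3; do python3 -m pendant '[[0,[0,0,2],[0,0,0]],[0,[0,0,0],[0,0,0]]]' | grep -E 'pos|force'; done
```

```text
tool_pos: [0.465, -0.3609, 0.0322]
ft_force: [-0.3, -0.7, -5.0]
tool_pos: [0.4652, -0.361, 0.0304]
ft_force: [-1.0, 0.5, -4.2]
tool_pos: [0.4655, -0.3611, 0.0284]
ft_force: [0.7, -1.3, -4.5]
tool_pos: [0.4658, -0.3615, 0.027]
ft_force: [0.4, 0.5, -3.1]
```

```bash
python3 -m pendant '[[0,[0,0,2],[0,0,0]],[0,[0,0,0],[0,0,0]]]' | grep -E 'pos|force'; python3 -m pendant '[[60,[0,0,0],[0,0,0]],[80,[0,0,0],[0,0,0]],[80,[0,0,0],[0,0,0]],[80,[0,0,0],[0,0,0]],[100,[0,0,-15],[0,0,0]],[100,[0,0,-40],[0,0,0]],[100,[0,0,-50],[0,0,0]],[100,[0,0,-50],[0,0,0]],[100,[0,0,-50],[0,0,0]],[100,[0,0,0],[0,0,0]],[100,[0,0,0],[0,0,0]]]' && python3 -c "
from h import *
s=sense();im=camera('wrist');cv2.imwrite('pics/w14.png',im);np.save('w14.npy',np.r_[s['tool_pos'],s['tool_rot']])
t=camera('top');cv2.imwrite('pics/top2.png',t);print(s['tool_pos'])
cv2.imwrite('pics/v14.png',np.hstack([cv2.resize(t[140:330,120:520],(500,238)) if 0 else cv2.copyMakeBorder(cv2.resize(t[140:340,120:520],(500,250)),0,50,0,0,cv2.BORDER_CONSTANT),im[60:360,170:470]]))"
```

```text
tool_pos: [0.4661, -0.3618, 0.0274]
ft_force: [0.6, 0.8, -4.7]
time_s: 39.45
tool_pos: [0.465, -0.3634, 0.2428]
tool_rot: [-0.064, 3.134, -0.004]
ft_force: [-0.4, 0.3, -1.3]
finger_gap: 0.0854
[ 0.46502162 -0.36341246  0.24283325]
```

View pics/v14.png

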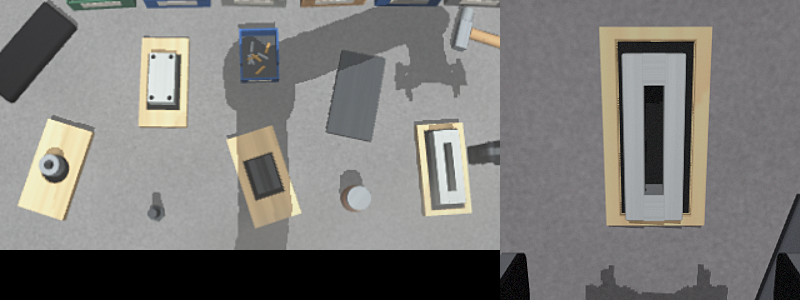

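All four pieces show in their trays, and the jar and bin are where they were. I'll check the bar's fit numerically, since its far end overlaps the rim in the picture (parallax is likely).

Run:
```python
from h import *
f=lambda p:np.array(p)-(500,0)+(170,60)
B=[(622,53),(685,53),(624,220),(684,220)]
for z in (.046,.050): quad('w14',f(B),z)
quad('w14',f([(600,27),(712,27),(607,226),(704,226)]),.020)
t0=cv2.cvtColor(cv2.imread('pics/top0.png'),6).astype(int);t2=cv2.cvtColor(cv2.imread('pics/top2.png'),6).astype(int)
hsv=[cv2.cvtColor(cv2.imread(f'pics/top{i}.png'),cv2.COLOR_BGR2HSV) for i in (0,2)]
for h in hsv:
    m=cv2.inRange(h,(100,120,40),(130,255,255))[155:215,300:352];ys,xs=np.nonzero(m);print('bin',xs.mean()+300,ys.mean()+155)
    r=h[275:325,380:430];m=cv2.inRange(r,(5,80,30),(25,255,200));ys,xs=np.nonzero(m);print('jar',xs.mean()+380,ys.mean()+275)
```

```text
centre [ 464.8 -361.4] len (np.float64(139.4), np.float64(139.3)) wid (np.float64(48.4), np.float64(52.3)) yaws L,R 1.8 3.4 cross 182.3
centre [ 463.9 -361.4] len (np.float64(137.7), np.float64(137.7)) wid (np.float64(47.8), np.float64(51.7)) yaws L,R 1.8 3.4 cross 182.3
centre [ 463.7 -359.6] len (np.float64(176.4), np.float64(176.2)) wid (np.float64(90.9), np.float64(91.4)) yaws L,R 2.3 2.4 cross 182.3
bin 328.0468085106383 181.3531914893617
jar 397.1333333333333 295.93333333333334
bin 328.07906976744187 177.16744186046512
jar 397.125 296.4375
```

Run:
```python
from h import *
for i in (0,2):
    h=cv2.cvtColor(cv2.imread(f'pics/top{i}.png'),cv2.COLOR_BGR2HSV)
    m=cv2.inRange(h,(100,90,25),(130,255,255))[150:215,300:352];print(cv2.boundingRect(m))
close_job()
```

```text
(11, 12, 32, 44)
(11, 12, 32, 43)
the job is handed in; nothing more can be done
```

The stack is apart, and all four pieces were set down and released, in order, each in the tray with its recess. I handed the job in at about 40 s on the robot's clock, well under the 128 s limit.

**Seating:**
- The last pictures show the ring, V-block, plate and bar standing inside their recesses.
- The bar's centre is within 2 mm of its tray's centre, and its apparent size matches a bar resting on the recess floor.
- I did not re-measure the ring, V-block or plate after release. The arm stopped at the floor height I had worked out for each, which put them about 2–3 mm or less from centre.

**Bystanders:** The bin has the same outline in the before and after pictures, to one pixel, and the jar moved less than a pixel.

**Checks that disagreed:**
- The wrist force showed hardly any contact at each set-down. It barely moved off the piece's weight, and only the ring gave a positive reading of about 4 N. I took the arm stalling at the expected height as the sign of contact.
- The colour average for the bin differed by 4 px in rows, because the arm's shadow lay across it in the last picture. The outline check above settled it.
- The wrist camera and the fixed camera differed by 2–3 mm on the tray positions, so I used the average, against 8 mm of clearance.

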